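# Sort the used sample vessels on the lab bench

### The arm

A 7-joint arm with a two-finger parallel gripper is mounted at the origin on the work surface. World frame = base frame: x ahead of the robot, y to its left, z up, the work surface at z = 0. Lengths are in m, angles in rad, forces in N, time in s.
With the tool pointing down it reaches from about 0.425 to 0.875 m from the base axis. Payload 4.7 kg.
Tool frame: the origin (TCP) lies between the finger pads; the fingertips stand 8 mm ahead of it and the grasp point (between the pads) lies 11 mm behind it; z points along the fingers, y is the direction in which the jaws open and shut (so a half turn about z gives the same grasp; the last joint's range is limited). The gripper opens to 87 mm and grips with 3 to 60 N. Pads are 19 mm wide; open, the fingers measure 117 mm over their backs; the gripper's body (75 mm by 190 mm) begins 51 mm behind the grasp point.
Start: joints at [1.331, 0.321, -0.07, 1.45, 0.023, 1.371, -0.057], TCP at [0.163, -0.629, 0.208] pointing down, gripper open.
Joint ranges: [-2.86, 2.86], [-0.3, 2.09], [-1.38, 1.24], [0.06, 2.45], [-1.56, 4.7], [0.09, 2.05], [-2.69, 2.69]. Speed limits (rad/s): [2.57, 2.57, 3.14, 3.14, 3.14, 3.14, 3.14].

### API

Orientations are given as a 3x3 rotation matrix whose columns are the frame's x, y, z axes.
In Python, from station import manip gives the robot as it stands.
- The arm moves only by the shell command python3 -m crank 'ROWS' [FORCE]. ROWS is text: rows parted by semicolons, each of 5 numbers parted by spaces: the finger opening in m, from 0 to 0.087, then the shift along the tool's x, y, z in m, then the turn about the tool's z in rad. In form: jaw tx ty tz twist; .... A call has 1 to 20 rows; each row shifts and turns the commanded pose from where the row before left it, along the tool's axes as they then stand; what a row does not reach is not made up. A row lasts 1/10 s, in which the tool goes at most 50 mm and 8.59 degrees, less where a joint would pass 70% of its speed; a pose out of reach is approached as far as the arm can. A call with a gripper value outside its range is refused whole. The fingers move at their own pace and stop on an object; FORCE is the grip in N (left out, the last holds). Time passes only in rows, so rows that do not move let the fingers close. It gives the time, the measured TCP pose, the force and the opening at its end, in the units of the state.
- manip.observe(): the state, without advancing time (a new reading comes with each control period).
- manip.snapshot(name): name is "scene" or "top" or "wrist"; returns the picture (420x560x3 uint8, blue, green, red); there is no depth.
- manip.camera_info(name): a dict with "intrinsics" (3x3 intrinsics, pixels), "world_to_cam" (4x4, takes a point from world to camera coordinates); the wrist camera has in their place "mount" (4x4, takes a point from camera to tool coordinates, whose origin is the TCP and whose axes are the flange's). Camera axes: x right, y down, z forward; pixel columns grow to the right and rows downward; lengths in m; the calibration is good to about 2 mm. A picture is of the moment at which its call begins: read the wrist's pose just before it. camera_info takes no time and is no camera call.
- manip.close_job(): hands the job in, once; it reports no verdict.
The state is a dict: "clock": time; "qpos": joint angles; "dq": joint speeds; "tau": joint torques, N m; "ee_pos": TCP position; "tcp_rot": TCP orientation; "wrist_force": force on the tool from outside, world axes, zero at the start; "ft_torque": the same for the moment, N m; "finger_gap": opening from 0.0 (shut) to 1.0 (fully open).
Only numpy, scipy, OpenCV 4.12 (cv2) and the standard library are available. Lean on these libraries where they do the work, as an engineer would, in place of code of your own. Each camera call takes 0.05 s, during which the arm holds its last target.

### The job

Sort the loose vessels on the bench: stand the two tall capped tubes in the white rack, one in each bay, stand the two squat jars beside each other in the flat metal tray, and put the black rubber stopper in the round white dish. Tubes and jars stay upright with their caps up; set each thing down rather than dropping it, and leave the beaker and the flask where they stand.

Things in the scene. Friction and masses are not known exactly. Their poses are not given: they have to be found in the camera images.
- tube_a_center (a point): Tall sample tube standing upright: 110 mm tall, slim, whitish body 30 mm in diameter with a 33 mm foot and a blue screw cap 34 mm in diameter on its top 26 mm; 50 g. The point is on its axis, half-way up (55 mm above its underside); z is up along the tube. The two tubes are alike.
- tube_b_center (a point): Tall sample tube standing upright: 110 mm tall, slim, whitish body 30 mm in diameter with a 33 mm foot and a blue screw cap 34 mm in diameter on its top 26 mm; 50 g. The point is on its axis, half-way up (55 mm above its underside); z is up along the tube. The two tubes are alike.
- jar_a_center (a point): Short squat sample jar standing upright: 52 mm tall, glass body 52 mm in diameter with a white band, flat blue cap 54 mm in diameter on its top 16 mm; 110 g. The point is on its axis, half-way up (26 mm above its underside); z is up along the jar. The two jars are alike.
- jar_b_center (a point): Short squat sample jar standing upright: 52 mm tall, glass body 52 mm in diameter with a white band, flat blue cap 54 mm in diameter on its top 16 mm; 110 g. The point is on its axis, half-way up (26 mm above its underside); z is up along the jar. The two jars are alike.
- stopper_center (a point): Black rubber stopper standing on its narrow end: 36 mm tall, 40 mm in diameter at the top tapering to 34 mm at the bottom; 45 g. The point is on its axis, half-way up (18 mm above its underside).
- rack: White plastic tube rack fixed to the bench, 60 mm (its x) by 120 mm (its y), 40 mm high, open at the top. Two square bays 50 by 50 mm side by side along its y, with centres at y = +30 mm and -30 mm; bay floor 5 mm above the bench, walls 5 mm thick, 10 mm between the bays. Origin: centre of its underside, on the bench.
- tray: Low metal tray fixed to the bench, 190 mm (its x) by 110 mm (its y), rim 20 mm high, walls and floor 4 mm thick, undivided; room for both jars, for example 42 mm either side of its centre along x. Origin: centre of its underside, on the bench.
- dish: Round white ceramic dish fixed to the bench, 130 mm in diameter at the rim, 24 mm high, inner floor about 110 mm in diameter and 5 mm above the bench, wall 4 mm. Origin: centre of its underside, on the bench.
- beaker: Bystander: loose empty glass beaker, straight-sided, 56 mm in diameter (60 mm at the lip), 70 mm tall. To be left where it stands. Origin: centre of its underside.
- flask: Bystander: loose green conical glass flask, 64 mm in diameter at the foot, 30 mm at the mouth, 90 mm tall. To be left where it stands. Origin: centre of its underside.
Mind the look-alikes: they are no part of the job. Leave any green look-alike of the part that bears jar_b_center alone. Of the things that look like the part that bears stopper_center, take the one that is farthest from the robot's base at the start.

How it is judged:
At the end, for the whole second after the job is handed in: Tubes on the rack floor, one per bay, jars on the tray floor, all four upright with caps up (within 8 degrees); the stopper on the dish floor, its centre within 50 mm of the dish's centre; all released and at rest (x of tube_a_center in the frame of rack between -0.02 and 0.02 m and (y of tube_a_center in the frame of rack between 0.01 and 0.05 m or y of tube_a_center in the frame of rack between -0.05 and -0.01 m) and height (world z) of each of tube_a_center, tube_b_center below 0.066 m and angle between each of tube_a_center, tube_b_center, jar_a_center, jar_b_center's own z axis and vertical below 0.15 rad and x of tube_b_center in the frame of rack between -0.02 and 0.02 m and (y of tube_b_center in the frame of rack between 0.01 and 0.05 m or y of tube_b_center in the frame of rack between -0.05 and -0.01 m) and x of jar_a_center in the frame of tray between -0.08 and 0.08 m and y of jar_a_center in the frame of tray between -0.04 and 0.04 m and height (world z) of each of jar_a_center, jar_b_center below 0.036 m and x of jar_b_center in the frame of tray between -0.08 and 0.08 m and y of jar_b_center in the frame of tray between -0.04 and 0.04 m and horizontal distance between stopper_center and dish below 0.05 m and height (world z) of stopper_center below 0.035 m and linear speed of each of tube_a, tube_b, jar_a, jar_b, stopper below 0.02 m/s); the robot touches nothing.
It fails at once if the beaker or the flask is pushed more than 30 mm from its place or tipped (distance of any of beaker, flask from where it was at the start of the episode above 0.03 m or angle between any of beaker, flask's own z axis and vertical above 0.4 rad).
It fails at once if one of the things to be sorted is dropped (falls free with its underside more than about 40 mm above the bench) ((contact force between anything else and tube_a below 0.005 N and height (world z) of tube_a_center above 0.095 m) or (contact force between anything else and tube_b below 0.005 N and height (world z) of tube_b_center above 0.095 m) or (contact force between anything else and jar_a below 0.005 N and height (world z) of jar_a_center above 0.066 m) or (contact force between anything else and jar_b below 0.005 N and height (world z) of jar_b_center above 0.066 m) or (contact force between anything else and stopper below 0.005 N and height (world z) of stopper_center above 0.058 m)).
It also fails if it takes over 122 s, if anything falls off the work surface, if the arm or the gripper's body presses on something with over 40 N, if the wrist force passes 120 N, or if a joint passes its speed limit or range.

## Working session

There is one attempt and no reset: what is moved stays moved. The work goes in short steps, Python scripts to look and compute and a shell command to move; the robot and the scene stay as the last step left them, time stands still between calls to the robot, and variables do not carry over. Pictures are saved under pics/ and viewed, and the job is handed in when it is done.

```bash
ls; mkdir -p pics
python3 - <<'E'
from station import manip
import cv2,numpy as np
np.set_printoptions(precision=4,suppress=True)
print(manip.observe())
for n in ["scene","top","wrist"]:
    print(n,manip.camera_info(n))
for n in ["scene","top"]:
    cv2.imwrite(f"pics/{n}0.png",manip.snapshot(n))
E
```

```text
pics
{'clock': 0.0, 'qpos': array([ 1.3311,  0.3218, -0.0701,  1.4517,  0.0226,  1.3708, -0.0569]), 'dq': array([-0.0001,  0.0001,  0.0016, -0.0008, -0.0001,  0.0004,  0.0016]), 'tau': array([  0.0002, -49.1281,  -0.4038, -31.2523,  -0.064 ,   0.044 ,
         0.0002]), 'ee_pos': array([ 0.163 , -0.6286,  0.2067]), 'tcp_rot': array([[ 0.9679,  0.2512, -0.0006],
       [ 0.2512, -0.9679,  0.0018],
       [-0.0001, -0.0019, -1.    ]]), 'wrist_force': array([ 0.5688, -0.3691,  0.3258]), 'ft_torque': array([-0.0144, -0.0345, -0.0411]), 'finger_gap': 1.0014609078570151}
scene {'intrinsics': array([[439.0656,   0.    , 280.9186],
       [  0.    , 439.0656, 206.5438],
       [  0.    ,   0.    ,   1.    ]]), 'world_to_cam': array([[-0.7443,  0.6676,  0.0158,  0.3763],
       [ 0.5576,  0.6343, -0.5354, -0.2439],
       [-0.3675, -0.3897, -0.8444,  1.1423],
       [ 0.    ,  0.    ,  0.    ,  1.    ]])}
top {'intrinsics': array([[477.9408,   0.    , 275.7525],
       [  0.    , 477.9408, 209.0448],
       [  0.    ,   0.    ,   1.    ]]), 'world_to_cam': array([[-0.0033, -0.9999, -0.0111,  0.011 ],
       [-0.9846,  0.0052, -0.1747,  0.5216],
       [ 0.1747,  0.0103, -0.9846,  1.1455],
       [ 0.    ,  0.    ,  0.    ,  1.    ]])}
wrist {'intrinsics': array([[297.7508,   0.    , 279.3737],
       [  0.    , 297.7508, 207.4057],
       [  0.    ,   0.    ,   1.    ]]), 'mount': array([[-0.0007, -0.965 , -0.2621,  0.071 ],
       [ 1.    , -0.0006, -0.0003,  0.0002],
       [ 0.0001, -0.2621,  0.965 , -0.1768],
       [ 0.    ,  0.    ,  0.    ,  1.    ]])}
```

View pics/scene0.png

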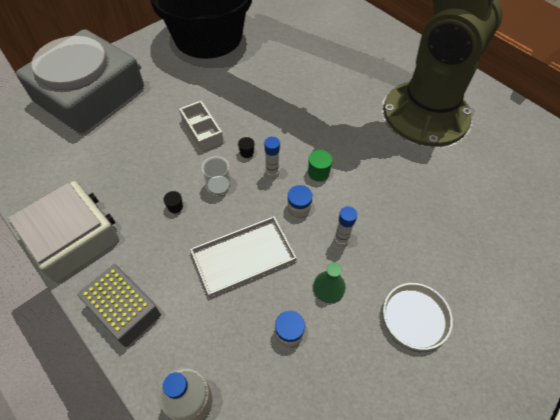

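View pics/top0.png

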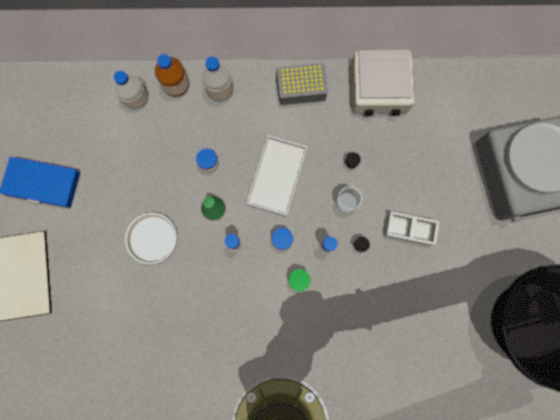

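The top view looks straight down: up is +x and left is +y. Tubes are at about (232,242) and (330,244). Blue jars are at (207,159) and (282,239), with a green look-alike at (300,280). Black stoppers are at (352,160) and (361,244). Next I'll triangulate between the top and scene views.

```bash
cat > h.py <<'E'
import numpy as np,cv2
from station import manip
np.set_printoptions(precision=4,suppress=True)
def cam(n,st=None):
    c=manip.camera_info(n);K=c["intrinsics"]
    if n=="wrist":
        T=np.eye(4);T[:3,:3]=st["tcp_rot"];T[:3,3]=st["ee_pos"]
        C=T@c["mount"]
    else: C=np.linalg.inv(c["world_to_cam"])
    return K,C
def ray(KC,px):
    K,C=KC
    d=C[:3,:3]@np.linalg.inv(K)@np.array([px[0],px[1],1.0])
    return C[:3,3],d/np.linalg.norm(d)
def onz(KC,px,z):
    o,d=ray(KC,px); return o+d*(z-o[2])/d[2]
def tri(*rs):
    A=np.zeros((3,3));b=np.zeros(3)
    for o,d in rs:
        P=np.eye(3)-np.outer(d,d);A+=P;b+=P@o
    p=np.linalg.solve(A,b)
    return p,max(np.linalg.norm(np.cross(p-o,d)) for o,d in rs)
def proj(KC,p):
    K,C=KC
    q=np.linalg.inv(C)@np.append(p,1);q=K@q[:3];return q[:2]/q[2]
def mask(im,col):
    h=cv2.cvtColor(im,cv2.COLOR_BGR2HSV)
    lo,hi={"blue":((105,140,60),(130,255,255)),"black":((0,0,0),(180,255,40)),"green":((45,80,30),(85,255,255))}[col]
    return cv2.inRange(h,lo,hi)
def blobs(im,col,amin=60):
    n,l,s,c=cv2.connectedComponentsWithStats(mask(im,col))
    return [(c[i],s[i]) for i in range(1,n) if s[i][4]>amin]
E
python3 - <<'E'
from h import *
for n in ["scene","top"]:
    im=cv2.imread(f"pics/{n}0.png")
    for col in ["blue","black","green"]:
        print(n,col)
        for c,s in blobs(im,col,80): print(c.round(1),s)
im=cv2.imread("pics/top0.png")
a=cv2.resize(im[130:280,120:320],None,fx=4,fy=4,interpolation=cv2.INTER_CUBIC)
b=cv2.resize(im[130:280,280:480],None,fx=4,fy=4,interpolation=cv2.INTER_CUBIC)
cv2.imwrite("pics/topL.png",a);cv2.imwrite("pics/topR.png",b)
E
```

```text
scene blue
[271.6 145.3] [265 137  15  18 211]
[299.5 196.5] [288 185  24  24 439]
[347.5 216.2] [340 207  17  20 265]
[289.6 325.8] [276 311  29  30 686]
[174.6 385.1] [163 373  24  25 464]
scene black
[203.5  24.6] [ 150    0  102   59 4298]
[463.4   5.8] [433   0  58  19 672]
[443.5  69.4] [ 393    5  105  127 5834]
[415.1 137. ] [386 117  68  29 120]
[246.1 147.4] [239 138  15  20 240]
[173.3 202. ] [165 192  17  21 285]
[138.3 328.6] [120 309  39  37 304]
scene green
[319.4 164.7] [308 150  25  31 603]
[329.6 284.1] [314 263  31  40 861]
top blue
[164.   60.9] [158  55  13  13 138]
[212.   63.3] [206  57  13  14 142]
[120.4  77.3] [114  71  14  13 132]
[206.2 158.4] [197 149  20  20 307]
[ 39.4 181.5] [   0  158   79   49 2718]
[281.8 238.1] [272 228  21  21 337]
[231.5 240.7] [225 234  14  14 150]
[329.5 243.4] [323 237  14  14 146]
top black
[352.  160.3] [346 154  13  14  93]
[361.1 243.8] [354 238  14  12  82]
[531.6 322.5] [ 491  266   69  125 5405]
[280.1 411.8] [252 401  55  19 449]
top green
[212.7 207.4] [202 196  23  24 412]
[299.  279.6] [288 269  23  23 390]
```

Run:
```python
from h import *
im=cv2.imread("pics/scene0.png")
cv2.imwrite("pics/sc1.png",cv2.resize(im[85:285,140:380],None,fx=3,fy=3,interpolation=cv2.INTER_CUBIC))
```

```text
(no output)
```

View pics/topR.png

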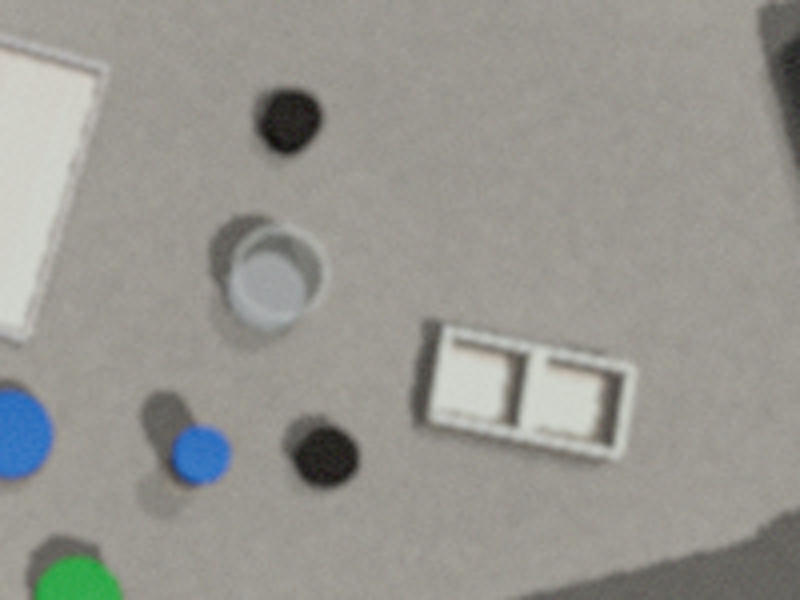

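View pics/sc1.png

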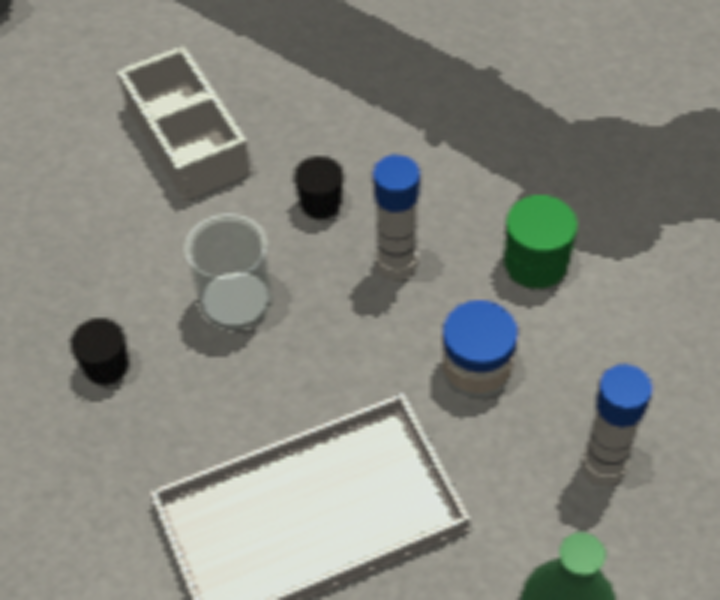

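The top crop (4×, origin (280,130)) shows two stoppers, at (352,160) and (361,244). The upper one looks farther from the base. I'll separate the bright cap tops and triangulate heights and positions, and find the rack, tray and dish outlines.

Run:
```python
from h import *
S=cv2.imread("pics/scene0.png");T=cv2.imread("pics/top0.png")
KS,KT=cam("scene"),cam("top")
def topell(im,box,col):
    x,y,w,h=box; x-=4;y-=4;w+=8;h+=8
    r=cv2.resize(im[y:y+h,x:x+w],None,fx=8,fy=8,interpolation=cv2.INTER_CUBIC)
    m=mask(r,col)
    v=cv2.cvtColor(r,cv2.COLOR_BGR2HSV)[...,2]
    t,_=cv2.threshold(v[m>0].reshape(-1,1),0,255,cv2.THRESH_OTSU)
    mm=((m>0)&(v>t)).astype(np.uint8)
    c=max(cv2.findContours(mm,0,1)[0],key=cv2.contourArea)
    e=cv2.fitEllipse(cv2.convexHull(c))
    return np.array([(e[0][0]+.5)/8-.5+x,(e[0][1]+.5)/8-.5+y]),np.array(e[1])/8
P={"tubeR":((265,137,15,18),(323,237,14,14)),"tubeL":((340,207,17,20),(225,234,14,14)),
"jarNear":((288,185,24,24),(272,228,21,21)),"jarFar":((276,311,29,30),(197,149,20,20))}
for k,(s,t) in P.items():
    ps,es=topell(S,s,"blue");
    x,y,w,h=t
    m=mask(T,"blue")[y:y+h,x:x+w];c=max(cv2.findContours(m,0,1)[0],key=cv2.contourArea);e=cv2.fitEllipse(c);pt=np.array(e[0])+[x,y]
    print(k,ps,es,pt,e[1],tri(ray(KS,ps),ray(KT,pt)))
for k,s,t in [("stopFar",(173.3,198.3),(352.0,160)),("stopNear",(320/3+140,173/3+85),(361.4,244))]:
    p,r=tri(ray(KS,s),ray(KT,t));print(k,p,r,np.hypot(*p[:2]))
# rack, tray
h=cv2.cvtColor(T,cv2.COLOR_BGR2HSV)
m=cv2.inRange(T,(205,205,205),(255,255,255))
cv2.imwrite("pics/m.png",m)
```

```text
tubeR [271.7008 142.3258] [11.4545 14.9294] [329.4523 243.3684] (12.654486656188965, 12.996625900268555) (array([ 0.429 , -0.1168,  0.109 ]), np.float64(0.000418523215281884))
tubeL [348.1782 213.5225] [13.8624 16.7992] [231.5041 240.7399] (12.588533401489258, 13.388830184936523) (array([0.4356, 0.1127, 0.1069]), np.float64(0.0009317856117964537))
jarNear [299.6492 195.0995] [20.0045 24.0364] [281.7734 238.0932] (19.532243728637695, 20.19584083557129) (array([ 0.4482, -0.0056,  0.0504]), np.float64(0.00022242575796134714))
jarFar [289.6288 324.9335] [28.3141 28.9579] [206.222  158.4505] (18.771072387695312, 19.034530639648438) (array([0.6528, 0.1857, 0.0466]), np.float64(0.000583759201666417))
stopFar [ 0.6505 -0.1869  0.0338] 0.00017311285302813175 0.6767934776355048
stopNear [ 0.4338 -0.2022  0.0371] 0.0006747252305907978 0.4786692522341265
```

View pics/topL.png

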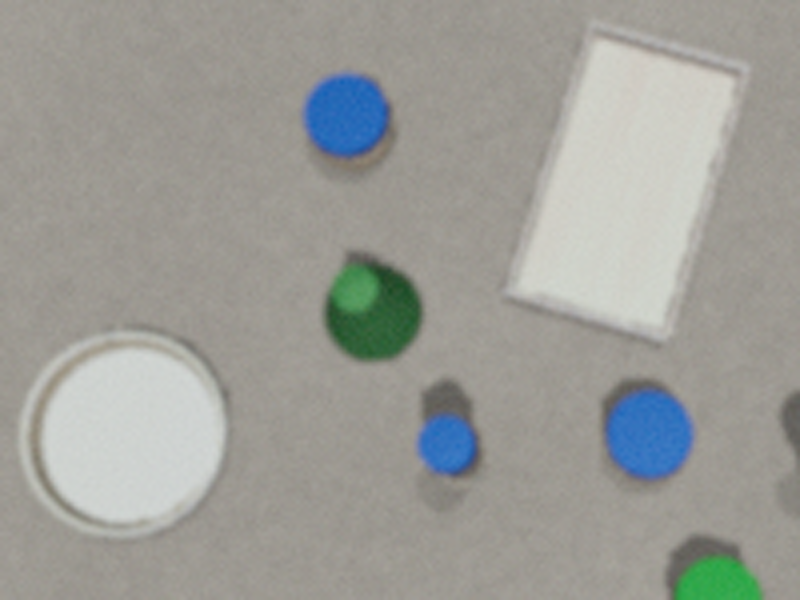

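View pics/m.png

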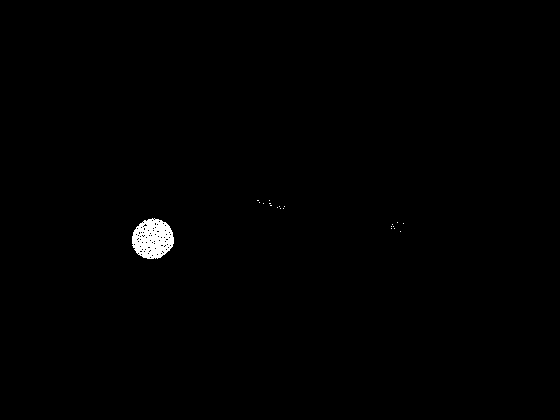

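Heights agree with the text: caps at about 0.108 and 0.049, stopper at about 0.035. The stopper at top (352,160) is 0.677 m from the base and the other is 0.479 m, so I take (352,160). Next are the containers' corners in both views.

Run:
```python
from h import *
KS,KT=cam("scene"),cam("top")
f=lambda p,k,o:((p[0]+.5)/k-.5+o[0],(p[1]+.5)/k-.5+o[1])
# rack corners: inner-left.. order top crop: 443,325;637,366;616,460;427,420
R=[(443,325),(637,366),(616,460),(427,420)]
p=[onz(KT,f(q,4,(280,130)),.04) for q in R];print("rack z.04",np.array(p));c=np.mean(p,0);print(c)
d1=(p[1]+p[2]-p[0]-p[3])/2;d2=(p[0]+p[1]-p[2]-p[3])/2;print(np.linalg.norm(d1),np.linalg.norm(d2),np.degrees(np.arctan2(d1[1],d1[0])),np.degrees(np.arctan2(d2[1],d2[0])))
Rs=[(180,168),(119,73),(184,48),(246,147)]
for t,names in [(0,"")]:
  for i in range(4):
    for sh in [0]:
      print("tri",tri(ray(KT,f(R[i],4,(280,130))),ray(KS,f(Rs[i],3,(140,85)))))
Y=[(593,22),(750,66),(665,342),(508,293)]
p=[onz(KT,f(q,4,(120,130)),.02) for q in Y];print("tray z.02",np.array(p));c=np.mean(p,0);print(c)
d1=(p[1]+p[2]-p[0]-p[3])/2;d2=(p[0]+p[1]-p[2]-p[3])/2;print(np.linalg.norm(d1),np.linalg.norm(d2),np.degrees(np.arctan2(d1[1],d1[0])),np.degrees(np.arctan2(d2[1],d2[0])))
Ys={1:(152,495),2:(403,398),3:(469,519)}
for i,q in Ys.items(): print("tri",i,tri(ray(KT,f(Y[i],4,(120,130))),ray(KS,f(q,3,(140,85)))))
print("dish",onz(KT,f((124,432),4,(120,130)),.024), tri(ray(KT,f((124,432),4,(120,130))),ray(KS,(417,316.5))))
S=cv2.imread("pics/scene0.png")
cv2.imwrite("pics/sc2.png",cv2.resize(S[270:370,370:470],None,fx=5,fy=5,interpolation=cv2.INTER_CUBIC))
# beaker & flask
print("beaker",onz(KT,f((270,290),4,(280,130)),0.0)," flask",onz(KT,f((374,315),4,(120,130)),0.01))
```

```text
rack z.04 [[ 0.5166 -0.2773  0.04  ]
 [ 0.4901 -0.3964  0.04  ]
 [ 0.4317 -0.3798  0.04  ]
 [ 0.457  -0.2648  0.04  ]]
[ 0.4738 -0.3296  0.04  ]
0.11986828242223399 0.06080324675205694 -102.47540932261593 -13.854164063235896
tri (array([ 0.5154, -0.2759,  0.0421]), np.float64(0.0011975951823285078))
tri (array([ 0.4898, -0.3968,  0.0361]), np.float64(0.001215915335113139))
tri (array([ 0.4324, -0.381 ,  0.0383]), np.float64(0.0008330988862979191))
tri (array([ 0.4579, -0.2665,  0.0316]), np.float64(0.00012141625719121723))
tray z.02 [[ 0.7231  0.0291  0.02  ]
 [ 0.6924 -0.0733  0.02  ]
 [ 0.5105 -0.0166  0.02  ]
 [ 0.5427  0.0835  0.02  ]]
[0.6172 0.0057 0.02  ]
0.10597737334522891 0.1895265484865068 -107.2635539424386 -17.03541978666449
tri 1 (array([ 0.693 , -0.0726,  0.0152]), np.float64(0.0013537585008230567))
tri 2 (array([ 0.5113, -0.0165,  0.014 ]), np.float64(0.0001512479732943916))
tri 3 (array([0.5426, 0.0849, 0.016 ]), np.float64(0.0014282402925312116))
dish [0.4541 0.3246 0.024 ] (array([0.4544, 0.3277, 0.0169]), np.float64(0.001145608231391381))
beaker [ 0.5471 -0.1758  0.    ]  flask [0.5307 0.1704 0.01  ]
```

View pics/sc2.png

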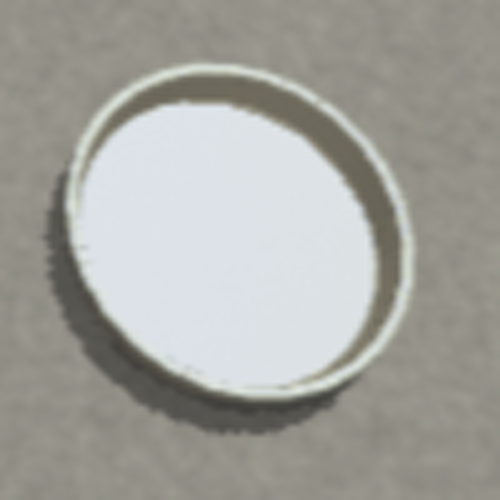

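All targets measured. Dish rim centre in scene is about (418,316) and its world position is (0.454,0.325). Start by lifting and turning so tool x lies along the rack's long side, at world yaw of about 77°.

```bash
python3 -m crank '0.087 0 0 -0.005 -0.136;0.087 0 0 -0.005 -0.136;0.087 0 0 -0.005 -0.136;0.087 0 0 -0.005 -0.136;0.087 0 0 -0.005 -0.136;0.087 0 0 -0.005 -0.136;0.087 0 0 -0.005 -0.136;0.087 0 0 -0.005 -0.136' 15
cat >> h.py <<'E'
def to(x,y,z,yaw=None):
    s=manip.observe();R=s["tcp_rot"];p=s["ee_pos"]
    d=R.T@(np.array([x,y,z])-p)
    yw=np.degrees(np.arctan2(R[1,0],R[0,0]))
    print("t",s["clock"],"pos",p,"yaw",yw,"shift",d,"gap",s["finger_gap"]*0.087,"F",s["wrist_force"],"q7",s["qpos"][6], "q2,4",s["qpos"][1],s["qpos"][3])
    if yaw is not None: print("twist",-np.radians((yaw-yw+180)%360-180))
E
python3 -c "
from h import *
to(0.429,-0.117,0.25,77)"
```

```text
clock: 0.9
ee_pos: [0.1631, -0.6289, 0.2473]
tcp_rot: [[0.222, 0.975, -0.0], [0.975, -0.222, 0.001], [0.001, -0.001, -1.0]]
wrist_force: [-0.6, 0.7, -0.8]
finger_gap: 1.002
t 0.9 pos [ 0.1631 -0.6289  0.2473] yaw 77.20019515238133 shift [ 0.5581  0.1459 -0.0022] gap 0.08717952889340684 F [-0.6145  0.7439 -0.7518] q7 1.0074320990737702 q2,4 0.31486946373181485 1.385411560334932
twist 0.0034940645555859074
```

```bash
python3 -m crank '0.087 0.042 0.024 0 0;0.087 0.042 0.024 0 0;0.087 0.042 0.024 0 0;0.087 0.042 0.024 0 0;0.087 0.042 0.024 0 0;0.087 0.042 0.024 0 0;0.087 0.045 0 0 0;0.087 0.045 0 0 0;0.087 0.045 0 0 0;0.087 0.045 0 0 0;0.087 0.04 0 0 0;0.087 0.04 0 0 0;0.087 0.02 0 0 0;0.087 0 0 0 0'
python3 - <<'E'
from h import *
to(0.429,-0.117,0.25,77)
cv2.imwrite("pics/w1.png",manip.snapshot("wrist"))
E
```

```text
clock: 2.3
ee_pos: [0.4249, -0.1403, 0.2478]
tcp_rot: [[0.221, 0.975, 0.0], [0.975, -0.221, -0.0], [-0.0, 0.0, -1.0]]
wrist_force: [0.4, -0.5, 0.2]
finger_gap: 1.003
t 2.3 pos [ 0.4249 -0.1403  0.2478] yaw 77.23341106300106 shift [ 0.0237 -0.0011 -0.0022] gap 0.08726676071352318 F [ 0.3945 -0.4942  0.1739] q7 0.12274538505209887 q2,4 -0.13220826880838182 1.8400046118405184
twist 0.004073791559948363
```

View pics/w1.png

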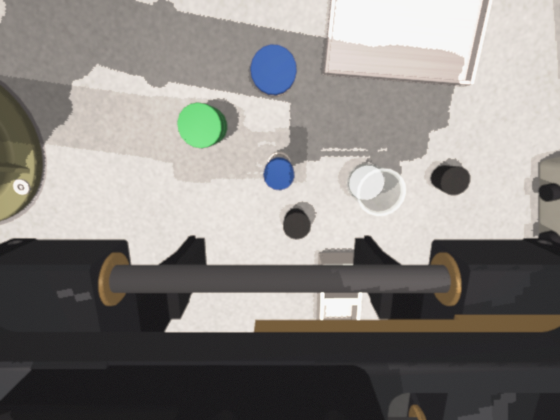

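The wrist view shows the tube cap at (279,174), the blue jar at (274,69), the near stopper at (297,222), the far stopper at (452,178) and the beaker at about (375,188). I'll use this second view to cross-check positions and height.

Run:
```python
from h import *
im=cv2.imread("pics/w1.png");s=manip.observe();KW=cam("wrist",s);KT=cam("top");KS=cam("scene")
for c,st in blobs(im,"blue",200):
    print(c,st,"z.11",onz(KW,c,.11),"z.052",onz(KW,c,.052))
print(tri(ray(KW,(279,174)),ray(KT,(329.45,243.37)),ray(KS,(271.7,142.33))))
print(tri(ray(KW,(274,69)),ray(KT,(281.77,238.1)),ray(KS,(299.65,195.1))))
print("stop",onz(KW,(450.5,178),.036))
to(0.429,-0.117,0.14,77)
```

```text
[272.9982  69.2961] [ 251   45   45   49 1682] z.11 [ 0.4458 -0.02    0.11  ] z.052 [ 0.447  -0.0101  0.052 ]
[278.4492 173.3682] [265 158  28  31 679] z.11 [ 0.4281 -0.1202  0.11  ] z.052 [ 0.4259 -0.1289  0.052 ]
(array([ 0.4286, -0.1187,  0.1077]), np.float64(0.0025909877859558567))
(array([ 0.4479, -0.0072,  0.0476]), np.float64(0.0021343875997538253))
stop [ 0.6448 -0.1882  0.036 ]
t 2.35 pos [ 0.4242 -0.1429  0.2477] yaw 77.04686443048298 shift [ 0.0264 -0.0011  0.1077] gap 0.08692250999806234 F [-0.5616 -1.5904 -0.4149] q7 0.1236040201440464 q2,4 -0.13124419047344932 1.8397722254612
twist 0.0008179386139998144
```

```bash
python3 -m crank '0.07 0.012 0 0.03 0;0.07 0.012 0 0.04 0;0.07 0 0 0.03 0;0.07 0 0 0 0;0.07 0 0 0 0'; python3 -c "
from h import *
to(0.4285,-0.1185,0.086,77)"
```

```text
clock: 2.85
ee_pos: [0.4294, -0.1217, 0.148]
tcp_rot: [[0.229, 0.973, -0.001], [0.973, -0.229, 0.0], [0.0, -0.001, -1.0]]
wrist_force: [1.1, 0.5, -0.0]
finger_gap: 0.806
t 2.85 pos [ 0.4294 -0.1217  0.148 ] yaw 76.76237366524019 shift [ 0.0029 -0.0015  0.062 ] gap 0.07015540268745743 F [ 1.0602  0.5478 -0.0107] q7 0.03359033358695802 q2,4 -0.06117190072528339 1.9879656076999566
twist -0.004147361931004681
```

```bash
python3 -m crank '0.07 0.003 -0.001 0.02 0;0.07 0 0 0.022 0;0.07 0 0 0.02 0;0.07 0 0 0 0;0.03 0 0 0 0;0.02 0 0 0 0;0.02 0 0 0 0;0.02 0 0 0 0;0.02 0 0 0 0;0.02 0 0 0 0' 15
python3 - <<'E'
from h import *
to(0.4285,-0.1185,0.086,77)
cv2.imwrite("pics/w2.png",manip.snapshot("wrist"))
E
```

```text
clock: 3.85
ee_pos: [0.4295, -0.1173, 0.086]
tcp_rot: [[0.227, 0.974, 0.0], [0.974, -0.227, -0.0], [-0.0, 0.0, -1.0]]
wrist_force: [-0.7, -0.3, 0.8]
finger_gap: 0.384
t 3.85 pos [ 0.4295 -0.1173  0.086 ] yaw 76.88064631048717 shift [-0.0014 -0.0007 -0.    ] gap 0.0333921135052693 F [-0.6754 -0.3468  0.8492] q7 -0.023827169739768596 q2,4 0.014556918043750398 2.0634939702000645
twist -0.0020831148564017434
```

View pics/w2.png

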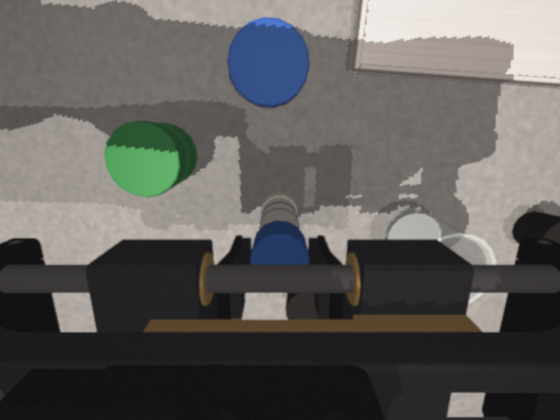

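The cap sits between the pads at (280,245) and the gap is 33.4 mm, so the tube is held. Lift it and carry it to the far bay (0.467,-0.359).

```bash
python3 -m crank '0.02 0 0 -0.01 0;0.02 0 0 -0.03 0;0.02 0 0 -0.03 0;0.02 0 0 -0.03 0;0.02 0 0 -0.02 0;0.02 0 0 0 0'
python3 - <<'E'
from h import *
to(0.467,-0.3588,0.206,77)
E
```

```text
clock: 4.5
ee_pos: [0.4313, -0.1177, 0.2091]
tcp_rot: [[0.227, 0.974, 0.005], [0.974, -0.227, -0.003], [-0.002, 0.006, -1.0]]
wrist_force: [0.4, 0.1, -0.1]
finger_gap: 0.379
t 4.5 pos [ 0.4313 -0.1177  0.2091] yaw 76.88595358868815 shift [-0.2267  0.0894  0.004 ] gap 0.033016469590899926 F [ 0.3901  0.1401 -0.1214] q7 0.06021819137198024 q2,4 -0.11980969451282697 1.9054182966805886
twist -0.001990485377475434
```

```bash
python3 -m crank '0.02 -0.02 0.009 0 0;0.02 -0.035 0.014 0 0;0.02 -0.04 0.016 0 0;0.02 -0.04 0.016 0 0;0.02 -0.04 0.016 0 0;0.02 -0.032 0.012 0 0;0.02 -0.02 0.006 0 0;0.02 0 0 0 0;0.02 0 0 0 0;0.02 0 0 0 0'
python3 - <<'E'
from h import *
to(0.467,-0.3588,0.206,77)
cv2.imwrite("pics/s3.png",manip.snapshot("scene"))
cv2.imwrite("pics/t3.png",manip.snapshot("top"))
cv2.imwrite("pics/w3.png",manip.snapshot("wrist"))
E
```

```text
clock: 5.5
ee_pos: [0.4645, -0.3572, 0.205]
tcp_rot: [[0.225, 0.974, -0.001], [0.974, -0.225, 0.001], [0.001, -0.001, -1.0]]
wrist_force: [0.1, 0.4, -1.1]
finger_gap: 0.385
t 5.5 pos [ 0.4645 -0.3572  0.205 ] yaw 76.96823876386486 shift [-0.001   0.0028 -0.001 ] gap 0.0334664836070128 F [ 0.12    0.4084 -1.093 ] q7 0.2946206020757356 q2,4 0.2259763531326854 1.6037613342871344
twist -0.0005543381450615807
```

View pics/s3.png

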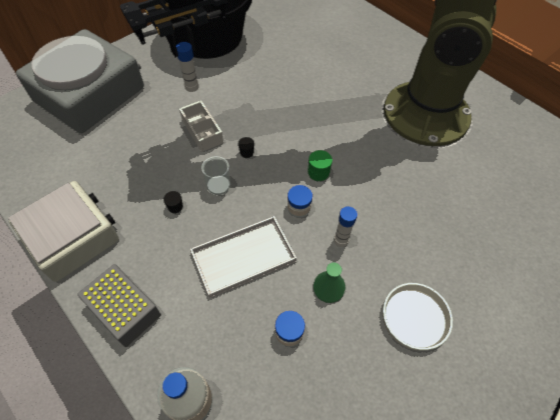

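View pics/w3.png

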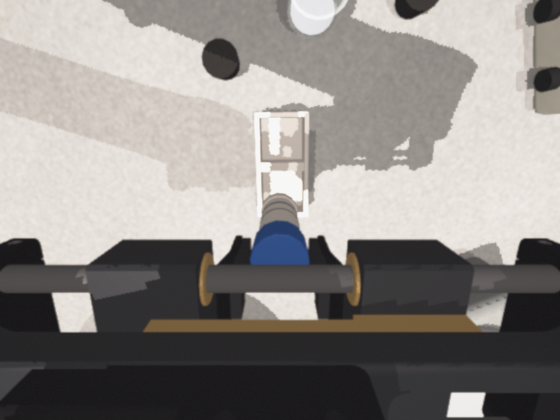

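The tube hangs over the rack; rack rim corners in the wrist view are about (255,113) and (309,112). Check the rack position in this second view.

Run:
```python
from h import *
im=cv2.imread("pics/w3.png")
cv2.imwrite("pics/w3c.png",cv2.resize(im[95:235,210:350],None,fx=4,fy=4,interpolation=cv2.INTER_CUBIC))
KW=cam("wrist",manip.observe())
for q in [(255,113.5),(309,112),(258,213),(306,213),(258,161),(306,161)]: print(q,onz(KW,q,.04))
```

```text
(255, 113.5) [ 0.4574 -0.2686  0.04  ]
(309, 112) [ 0.5155 -0.2805  0.04  ]
(258, 213) [ 0.4328 -0.3798  0.04  ]
(306, 213) [ 0.4889 -0.3928  0.04  ]
(258, 161) [ 0.448  -0.3197  0.04  ]
(306, 161) [ 0.5015 -0.3321  0.04  ]
```

View pics/w3c.png

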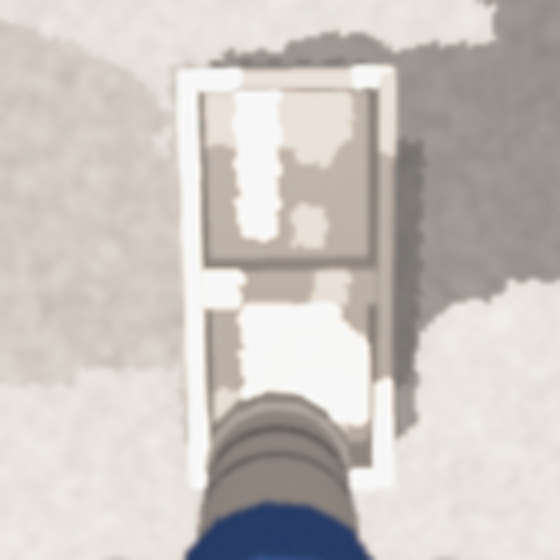

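```bash
python3 -m crank '0.02 -0.001 0.003 0.02 0;0.02 0 0 0.03 0;0.02 0 0 0.02 0;0.02 0 0 0 0;0.02 0 0 0 0'
python3 - <<'E'
from h import *
to(0.467,-0.360,0.091,77)
cv2.imwrite("pics/w4.png",manip.snapshot("wrist"))
s=manip.snapshot("scene");cv2.imwrite("pics/s4.png",cv2.resize(s[20:170,130:290],None,fx=4,fy=4))
E
```

```text
clock: 6.15
ee_pos: [0.4674, -0.3599, 0.1364]
tcp_rot: [[0.226, 0.974, 0.0], [0.974, -0.226, -0.0], [-0.0, 0.0, -1.0]]
wrist_force: [0.2, 0.0, -0.5]
finger_gap: 0.382
t 6.15 pos [ 0.4674 -0.3599  0.1364] yaw 76.9221223156728 shift [-0.0002 -0.0004  0.0454] gap 0.03326844385179484 F [ 0.2335  0.0458 -0.5475] q7 0.2705720479817931 q2,4 0.28022636392943817 1.6834374338010516
twist -0.0013592220053385217
```

View pics/s4.png

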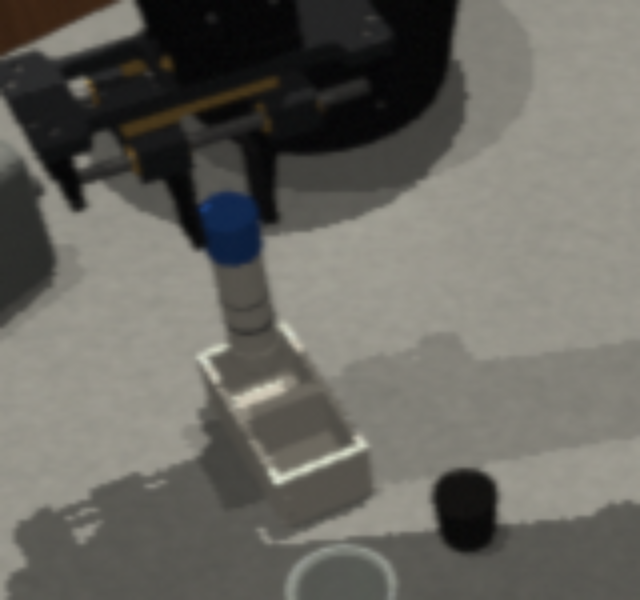

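The tube is upright above the far bay, cap at crop (230,230). Lower the last 45 mm.

```bash
python3 -m crank '0.02 0 0 0.015 0;0.02 0 0 0.014 0;0.02 0 0 0.008 0;0.02 0 0 0.005 0;0.02 0 0 0.003 0;0.02 0 0 0 0;0.02 0 0 0 0'
python3 - <<'E'
from h import *
to(0.467,-0.360,0.091,77)
E
```

```text
clock: 6.95
ee_pos: [0.4675, -0.3604, 0.0911]
tcp_rot: [[0.227, 0.974, 0.001], [0.974, -0.227, -0.001], [-0.0, 0.001, -1.0]]
wrist_force: [-0.5, -0.4, 0.6]
finger_gap: 0.379
t 6.95 pos [ 0.4675 -0.3604  0.0911] yaw 76.87796110571668 shift [ 0.0003 -0.0006  0.0001] gap 0.03297912660885989 F [-0.5324 -0.4177  0.5848] q7 0.2517976409485301 q2,4 0.32204596585361694 1.7304037509139876
twist -0.0021299805207372377
```

```bash
python3 -m crank '0.02 0 0 0.001 0;0.036 0 0 0 0;0.045 0 0 0 0;0.06 0 0 0 0;0.06 0 0 0 0;0.06 0 0 -0.01 0;0.06 0 0 -0.03 0;0.06 0 0 -0.04 0;0.06 0 0 -0.04 0;0.06 0 0 -0.02 0;0.06 0 0 0 0'
python3 - <<'E'
from h import *
to(0.4356,0.1127,0.22,77)
cv2.imwrite("pics/w5.png",manip.snapshot("wrist"))
s=manip.snapshot("scene");cv2.imwrite("pics/s5.png",cv2.resize(s[20:170,130:290],None,fx=4,fy=4))
E
```

```text
clock: 8.05
ee_pos: [0.4692, -0.3612, 0.2345]
tcp_rot: [[0.227, 0.974, 0.006], [0.974, -0.227, -0.005], [-0.004, 0.007, -1.0]]
wrist_force: [0.2, -0.4, 0.5]
finger_gap: 0.692
t 8.05 pos [ 0.4692 -0.3612  0.2345] yaw 76.88371937426143 shift [ 0.454  -0.1404  0.0119] gap 0.060203373123371366 F [ 0.1579 -0.3867  0.5249] q7 0.29717867778267626 q2,4 0.21777793389711195 1.5536870545000139
twist -0.002029479775417279
```

View pics/s5.png

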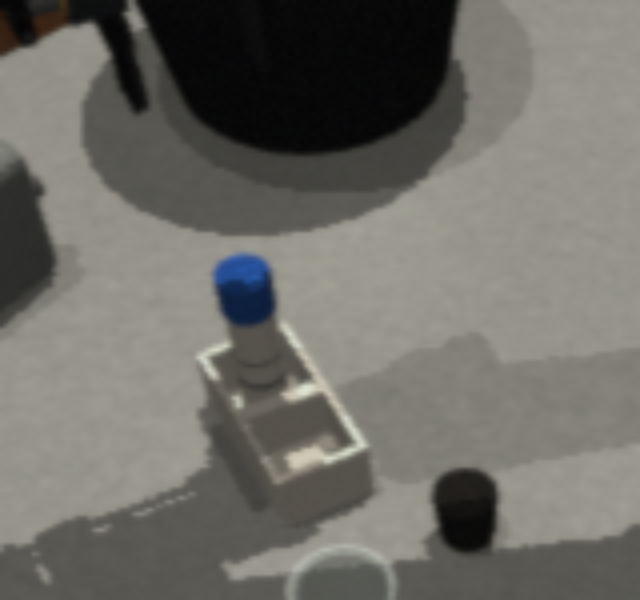

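The first tube stands upright in the far bay, cap at crop (245,285). On to the second tube.

```bash
python3 -m crank '0.07 0.025 -0.008 0 0;0.07 0.04 -0.013 0 0;0.07 0.045 -0.014 0 0;0.07 0.045 -0.014 0 0;0.07 0.045 -0.014 0 0;0.07 0.045 -0.014 0 0;0.07 0.045 -0.014 0 0;0.07 0.045 -0.014 0 0;0.07 0.04 -0.013 0 0;0.07 0.035 -0.012 0 0;0.07 0.02 -0.008 0 0;0.07 0 0 0 0;0.07 0 0 0 0;0.07 0 0 0 0'
python3 - <<'E'
from h import *
to(0.4355,0.1115,0.086,77)
im=manip.snapshot("wrist");cv2.imwrite("pics/w6.png",im)
KW=cam("wrist",manip.observe())
for c,st in blobs(im,"blue",200):
    print(c,st,"z.11",onz(KW,c,.11),"z.052",onz(KW,c,.052))
E
```

```text
clock: 9.55
ee_pos: [0.4301, 0.0883, 0.229]
tcp_rot: [[0.229, 0.973, -0.001], [0.973, -0.229, -0.0], [-0.0, -0.001, -1.0]]
wrist_force: [-0.2, -0.6, 0.5]
finger_gap: 0.805
t 9.55 pos [0.4301 0.0883 0.229 ] yaw 76.7508097355143 shift [0.0238 0.0001 0.143 ] gap 0.06999973243754996 F [-0.2042 -0.6478  0.4881] q7 -0.33090507889389403 q2,4 -0.18375755756296588 1.8786734136336334
twist -0.004349190579191293
[456.3692  56.1994] [ 430   30   53   53 2167] z.11 [0.616  0.1806 0.11  ] z.052 [0.6493 0.1851 0.052 ]
[279.097  173.3816] [264 158  31  32 773] z.11 [0.4354 0.1138 0.11  ] z.052 [0.4333 0.1052 0.052 ]
[309.3196 250.4712] [ 290  234   40   31 1042] z.11 [0.4478 0.0255 0.11  ] z.052 [ 0.4481 -0.0004  0.052 ]
```

View pics/w6.png

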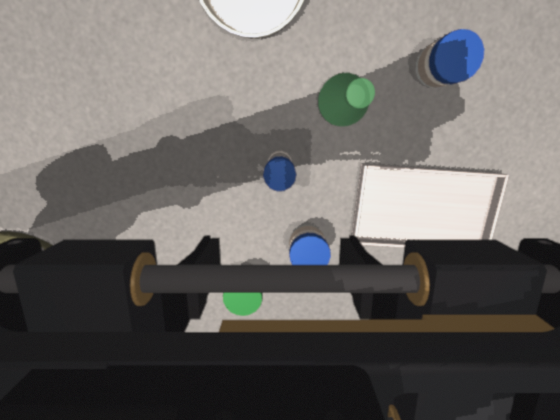

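The tube cap at (279,173) gives (0.4354,0.1138), which agrees with the top view. Descend and grip.

```bash
python3 -m crank '0.07 0.014 0 0.03 0;0.07 0.01 0 0.04 0;0.07 0 0 0.035 0;0.07 0 0 0.025 0;0.07 0 0 0.013 0;0.07 0 0 0 0;0.07 0 0 0 0'
python3 - <<'E'
from h import *
to(0.4356,0.1127,0.086,77)
E
```

```text
clock: 10.3
ee_pos: [0.4366, 0.1131, 0.0875]
tcp_rot: [[0.228, 0.974, 0.001], [0.974, -0.228, 0.001], [0.001, 0.001, -1.0]]
wrist_force: [0.5, -0.4, 1.2]
finger_gap: 0.806
t 10.3 pos [0.4366 0.1131 0.0875] yaw 76.8300402135977 shift [-0.0006 -0.0009  0.0015] gap 0.0700970495174297 F [ 0.5321 -0.3891  1.2329] q7 -0.5743882301695903 q2,4 0.0555077381961528 2.042306457232909
twist -0.0029663578687064564
```

```bash
python3 -m crank '0.04 0 -0.001 0.001 0;0.02 0 0 0 0;0.02 0 0 0 0;0.02 0 0 0 0;0.02 0 0 0 0;0.02 0 0 -0.01 0;0.02 0 0 -0.03 0;0.02 0 0 -0.04 0;0.02 0 0 -0.03 0;0.02 0 0 -0.02 0;0.02 0 0 0 0' 15
python3 - <<'E'
from h import *
to(0.4806,-0.3015,0.21,77)
cv2.imwrite("pics/w7.png",manip.snapshot("wrist"))
E
```

```text
clock: 11.4
ee_pos: [0.4369, 0.1141, 0.2191]
tcp_rot: [[0.227, 0.974, 0.006], [0.974, -0.227, -0.001], [0.001, 0.006, -1.0]]
wrist_force: [-0.1, 0.8, -0.4]
finger_gap: 0.381
t 11.4 pos [0.4369 0.1141 0.2191] yaw 76.89350269094216 shift [-0.3949  0.1368  0.0098] gap 0.03316768672644941 F [-0.1423  0.8367 -0.4491] q7 -0.39950703504714774 q2,4 -0.15391443274792768 1.8736746250835035
twist -0.0018587286875730992
```

View pics/w7.png

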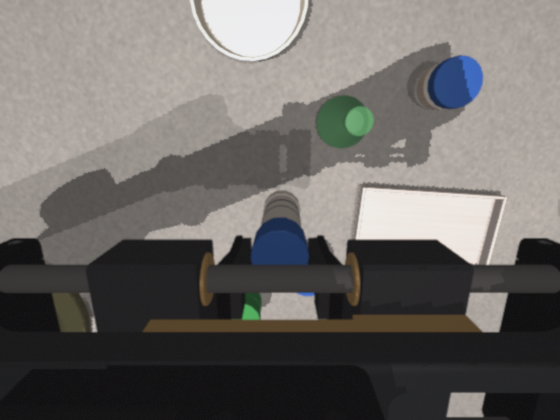

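The second tube is held, gap 33.2 mm. Carry it to the near bay.

```bash
python3 -m crank '0.02 -0.02 0.007 0 0;0.02 -0.035 0.012 0 0;0.02 -0.045 0.016 0 0;0.02 -0.045 0.016 0 0;0.02 -0.045 0.016 0 0;0.02 -0.045 0.016 0 0;0.02 -0.045 0.016 0 0;0.02 -0.04 0.014 0 0;0.02 -0.035 0.012 0 0;0.02 -0.025 0.008 0 0;0.02 -0.015 0.004 0 0;0.02 0 0 0 0;0.02 0 0 0 0;0.02 0 0 0 0'
python3 - <<'E'
from h import *
to(0.4806,-0.3015,0.135,77)
E
```

```text
clock: 12.85
ee_pos: [0.4791, -0.2999, 0.2158]
tcp_rot: [[0.224, 0.975, -0.0], [0.975, -0.224, 0.0], [0.0, -0.0, -1.0]]
wrist_force: [0.2, -0.4, -0.3]
finger_gap: 0.378
t 12.85 pos [ 0.4791 -0.2999  0.2158] yaw 77.05243826627454 shift [-0.0012  0.0018  0.0808] gap 0.03289480166953048 F [ 0.22   -0.4073 -0.2553] q7 0.20314901324534365 q2,4 0.18271594299518049 1.6365231232661785
twist 0.0009152204005278936
```

```bash
python3 -m crank '0.02 0 0.002 0.02 0;0.02 -0.001 0 0.035 0;0.02 0 0 0.025 0;0.02 0 0 0 0;0.02 0 0 0 0'
python3 - <<'E'
from h import *
to(0.4806,-0.3015,0.091,77)
im=manip.snapshot("wrist");cv2.imwrite("pics/w8.png",im[100:400,100:460])
s=manip.snapshot("scene");cv2.imwrite("pics/s8.png",cv2.resize(s[20:170,130:290],None,fx=4,fy=4))
E
```

```text
clock: 13.35
ee_pos: [0.4808, -0.3026, 0.1366]
tcp_rot: [[0.225, 0.974, 0.0], [0.974, -0.225, -0.0], [-0.0, 0.0, -1.0]]
wrist_force: [-0.5, -0.1, 1.2]
finger_gap: 0.381
t 13.35 pos [ 0.4808 -0.3026  0.1366] yaw 76.98177157559277 shift [ 0.001  -0.0005  0.0456] gap 0.03315881768292814 F [-0.5298 -0.0927  1.2356] q7 0.17226258405144496 q2,4 0.24538223351632366 1.733868366231185
twist -0.0003181460233569961
```

View pics/s8.png

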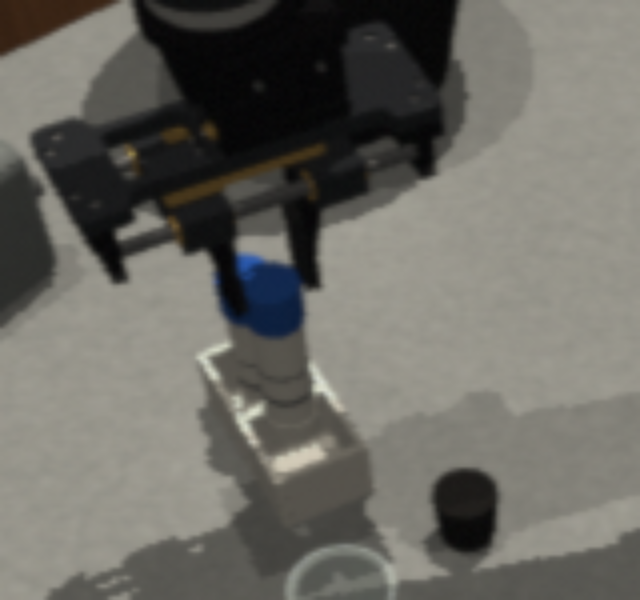

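View pics/w8.png

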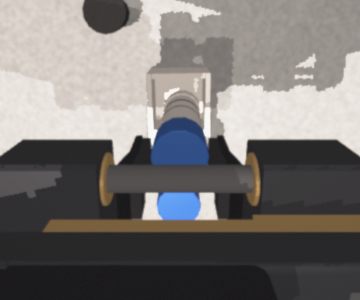

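The second tube hangs upright above the free near bay, cap at crop (272,300). Lower and release.

```bash
python3 -m crank '0.02 0 0 0.015 0;0.02 0 0 0.014 0;0.02 0 0 0.008 0;0.02 0 0 0.005 0;0.02 0 0 0.003 0;0.02 0 0 0.001 0;0.02 0 0 0 0;0.036 0 0 0 0;0.045 0 0 0 0;0.06 0 0 0 0;0.06 0 0 0 0'
python3 - <<'E'
from h import *
to(0.4806,-0.3015,0.091,77)
E
```

```text
clock: 14.55
ee_pos: [0.4799, -0.3035, 0.089]
tcp_rot: [[0.227, 0.974, -0.001], [0.974, -0.227, 0.001], [0.0, -0.001, -1.0]]
wrist_force: [1.1, 0.0, -0.4]
finger_gap: 0.601
t 14.55 pos [ 0.4799 -0.3035  0.089 ] yaw 76.87614969632301 shift [ 0.0021  0.0002 -0.002 ] gap 0.05229125443721212 F [ 1.0732  0.0125 -0.4378] q7 0.14817137332381472 q2,4 0.2925074968224974 1.7834796745423782
twist -0.0021615955787582884
```

Released. Rise, then turn to yaw -17° so the jaws line up with the tray's short side for the jars.

```bash
python3 -m crank '0.06 0 0 -0.01 0;0.06 0 0 -0.03 0;0.06 0 0 -0.04 0;0.06 0 0 -0.04 0;0.06 0.02 0 -0.01 0;0.06 0.04 0 0 0;0.06 0.05 0 0 0;0.06 0.05 0 0 0;0.06 0.05 0 0 0;0.06 0.04 0 0 0;0.06 0.02 0 0 0;0.06 0 0 0 0;0.06 0 0 0 0.149;0.06 0 0 0 0.149;0.06 0 0 0 0.149;0.06 0 0 0 0.149;0.06 0 0 0 0.149;0.06 0 0 0 0.149;0.06 0 0 0 0.149;0.06 0 0 0 0.149'; python3 -m crank '0.07 0 0 0 0.149;0.07 0 0 0 0.149;0.07 0 0 0 0.149;0.07 0 0 0 0;0.07 0 0 0 0'
python3 - <<'E'
from h import *
to(0.4482,-0.0065,0.18,-17)
im=manip.snapshot("wrist");cv2.imwrite("pics/w9.png",im)
KW=cam("wrist",manip.observe())
for c,st in blobs(im,"blue",200):
    print(c,st,"z.052",onz(KW,c,.052))
s=manip.snapshot("scene");cv2.imwrite("pics/s9.png",cv2.resize(s[20:170,130:290],None,fx=4,fy=4))
E
```

```text
clock: 16.55
ee_pos: [0.5411, -0.0421, 0.2194]
tcp_rot: [[0.99, 0.141, -0.001], [0.141, -0.99, -0.001], [-0.001, 0.0, -1.0]]
wrist_force: [1.3, -0.2, 0.2]
finger_gap: 0.692
clock: 17.05
ee_pos: [0.5413, -0.0415, 0.2196]
tcp_rot: [[0.957, -0.29, -0.0], [-0.29, -0.957, -0.0], [-0.0, 0.0, -1.0]]
wrist_force: [-0.0, -0.1, 0.3]
finger_gap: 0.802
t 17.05 pos [ 0.5413 -0.0415  0.2196] yaw -16.88511175094749 shift [-0.0993 -0.0064  0.0396] gap 0.0697669556359747 F [-0.0033 -0.0802  0.2533] q7 -1.9045041034985544 q2,4 0.1334996857779063 1.6812476923326878
twist 0.002005178217817599
[ 65.0477 153.4094] [  40  131   52   46 1844] z.052 [0.6523 0.1804 0.052 ]
[542.9354 181.4667] [ 523  165   37   35 1052] z.052 [ 0.46   -0.3395  0.052 ]
[272.9486 254.9578] [255 244  39  21 545] z.052 [ 0.4631 -0.0095  0.052 ]
```

View pics/s9.png

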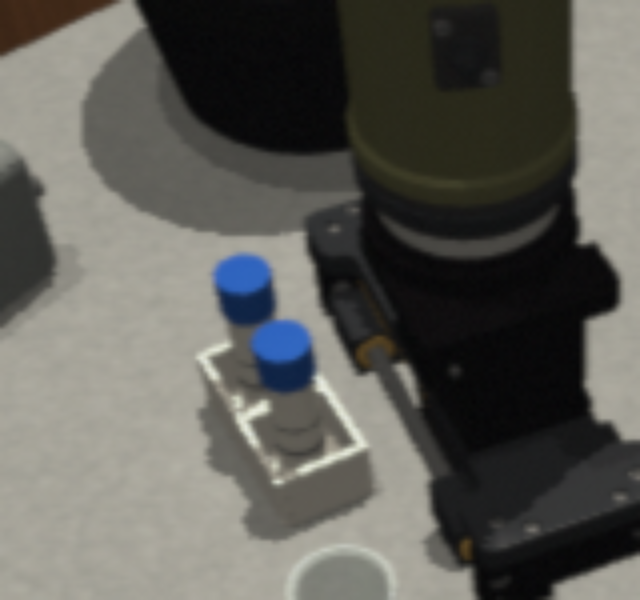

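View pics/w9.png

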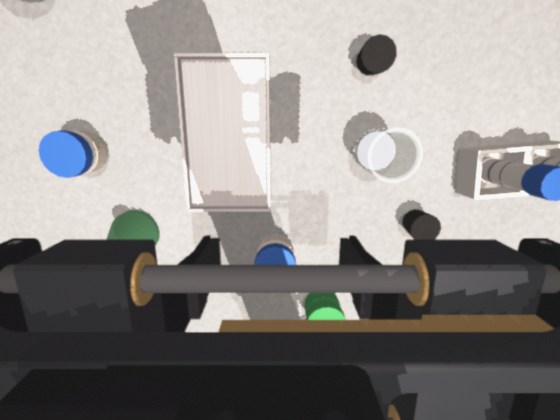

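Both tubes stand in the rack, caps at crop (245,285) and (283,352). The wrist view shows the tray rim corners at about (176,54), (269,54), (270,211), (188,212) and the far stopper at (377,54).

Run:
```python
from h import *
KW=cam("wrist",manip.observe())
p=np.array([onz(KW,q,.02) for q in [(176,54),(269,54),(270,211),(188,212)]])
print(p,p.mean(0));d=(p[0]+p[1]-p[2]-p[3])/2;print(np.linalg.norm(d),np.degrees(np.arctan2(d[1],d[0])),np.linalg.norm(p[0]-p[1]))
print("stop",onz(KW,(378,53),.036))
print("jarfar",onz(KW,(66,153.5),.052))
to(0.4482,-0.0068,0.15,-17)
```

```text
[[ 0.721   0.0279  0.02  ]
 [ 0.6898 -0.0743  0.02  ]
 [ 0.5105 -0.0192  0.02  ]
 [ 0.5407  0.0844  0.02  ]] [0.6155 0.0047 0.02  ]
0.18829004247405556 -17.2361540539675 0.10688505610178867
stop [ 0.6524 -0.1887  0.036 ]
jarfar [0.6521 0.1797 0.052 ]
t 17.15 pos [ 0.5415 -0.0411  0.2196] yaw -16.917625816800836 shift [-0.0992 -0.0057  0.0697] gap 0.06983916601354453 F [-0.2263  0.5148 -0.5723] q7 -1.9056686288423044 q2,4 0.13363183165391407 1.6810541239029573
twist 0.0014377007154664078
```

```bash
python3 -m crank '0.075 -0.02 -0.002 0 0;0.075 -0.03 -0.002 0 0;0.075 -0.03 -0.002 0.02 0;0.075 -0.019 0 0.04 0;0.075 0 0 0.03 0;0.075 0 0 0.02 0;0.075 0 0 0 0;0.075 0 0 0 0'
python3 - <<'E'
from h import *
to(0.4482,-0.0065,0.032,-17)
im=manip.snapshot("wrist");cv2.imwrite("pics/w10.png",im)
E
```

```text
clock: 17.95
ee_pos: [0.449, -0.006, 0.1103]
tcp_rot: [[0.956, -0.292, 0.0], [-0.292, -0.956, 0.0], [0.0, -0.0, -1.0]]
wrist_force: [0.3, -0.4, 1.6]
finger_gap: 0.862
t 17.95 pos [ 0.449  -0.006   0.1103] yaw -16.968938648910417 shift [-0.0006  0.0008  0.0783] gap 0.07500639918066083 F [ 0.3318 -0.3922  1.5861] q7 -1.898290409637044 q2,4 -0.009154956285022758 2.028715485436264
twist 0.0005421228466312827
```

View pics/w10.png

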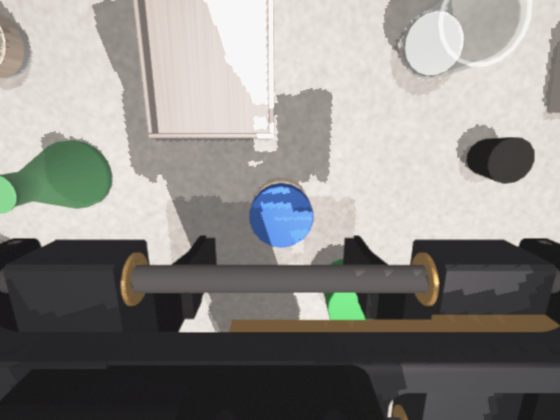

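Run:
```python
from h import *
im=cv2.imread("pics/w10.png")
KW=cam("wrist",manip.observe())
for c,st in blobs(im,"blue",400): print(c,st,onz(KW,c,.052))
print("green top",onz(cam("top"),(299,279.6),.05))
```

```text
[275.3342 213.4485] [ 250  184   62   62 1882] [ 0.4526 -0.0038  0.052 ]
green top [ 0.3473 -0.0469  0.05  ]
```

The jar cap fits circle centre (281,215), within 3 mm of plan. Descend and grip.

```bash
python3 -m crank '0.075 0.001 0.001 0.025 0;0.075 0 0 0.025 0;0.075 0 0 0.018 0;0.075 0 0 0.01 0;0.075 0 0 0 0;0.075 0 0 0 0;0.05 0 0 0 0;0.04 0 0 0 0;0.04 0 0 0 0;0.04 0 0 0 0;0.04 0 0 0 0' 20
python3 - <<'E'
from h import *
to(0.4482,-0.0065,0.032,-17)
im=manip.snapshot("wrist");cv2.imwrite("pics/w11.png",im)
E
```

```text
clock: 19.1
ee_pos: [0.4497, -0.0074, 0.0321]
tcp_rot: [[0.956, -0.293, 0.001], [-0.293, -0.956, -0.0], [0.001, 0.0, -1.0]]
wrist_force: [0.0, 0.4, 2.7]
finger_gap: 0.609
t 19.1 pos [ 0.4497 -0.0074  0.0321] yaw -17.027554003331716 shift [-0.0017 -0.0004  0.0001] gap 0.05302031877211103 F [0.0445 0.3752 2.6739] q7 -1.9841416794377429 q2,4 0.1151135281815588 2.1042454542178324
twist -0.0004809080802439254
```

View pics/w11.png

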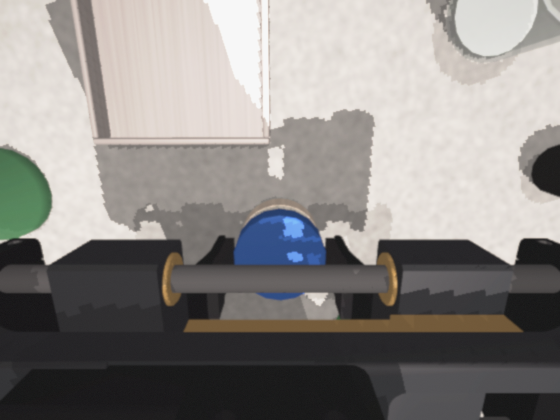

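The jar cap is between the pads at (280,253), gap 53 mm. Lift and move to the far tray spot (0.6565,-0.007).

```bash
python3 -m crank '0.04 0 0 -0.01 0;0.04 0 0 -0.025 0;0.04 0 0 -0.025 0;0.04 0.02 -0.006 -0.015 0;0.04 0.035 -0.012 0 0;0.04 0.04 -0.015 0 0;0.04 0.04 -0.015 0 0;0.04 0.035 -0.012 0 0;0.04 0.02 0 0 0;0.04 0.01 0 0 0;0.04 0 0 0 0;0.04 0 0 0 0'
python3 - <<'E'
from h import *
to(0.6565,-0.0071,0.036,-17)
im=manip.snapshot("wrist");cv2.imwrite("pics/w12.png",im)
s=manip.snapshot("scene");cv2.imwrite("pics/s12.png",cv2.resize(s[170:310,170:310],None,fx=4,fy=4))
E
```

```text
clock: 20.35
ee_pos: [0.657, -0.0083, 0.1066]
tcp_rot: [[0.956, -0.293, -0.001], [-0.293, -0.956, -0.0], [-0.001, 0.0, -1.0]]
wrist_force: [-0.3, 0.2, -1.7]
finger_gap: 0.61
t 20.35 pos [ 0.657  -0.0083  0.1066] yaw -17.02324348641112 shift [-0.0008 -0.0011  0.0706] gap 0.05308141211996826 F [-0.2675  0.2243 -1.6947] q7 -2.1088190578320014 q2,4 0.48350721804887714 1.5343813117141827
twist -0.00040567536751632833
```

View pics/s12.png

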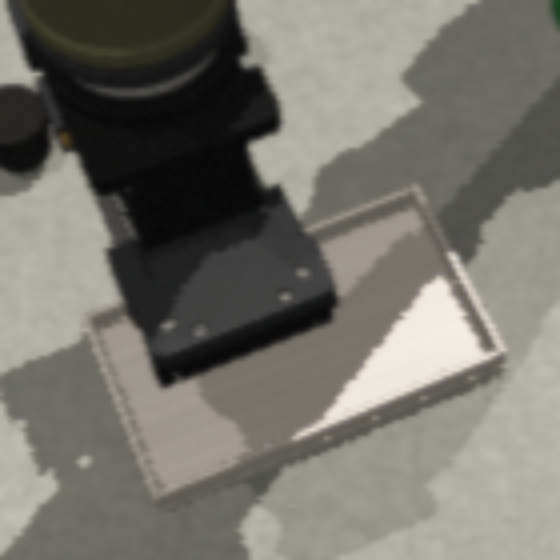

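```bash
python3 -m crank '0.04 -0.001 -0.001 0.02 0;0.04 0 0 0.025 0;0.04 0 0 0.013 0;0.04 0 0 0.007 0;0.04 0 0 0.003 0;0.04 0 0 0.002 0;0.04 0 0 0.001 0;0.04 0 0 0 0'
python3 - <<'E'
from h import *
to(0.6565,-0.0071,0.036,-17)
E
```

```text
clock: 21.25
ee_pos: [0.658, -0.0072, 0.0364]
tcp_rot: [[0.956, -0.293, 0.001], [-0.293, -0.956, -0.0], [0.001, -0.0, -1.0]]
wrist_force: [0.3, 0.5, -0.7]
finger_gap: 0.607
t 21.25 pos [ 0.658  -0.0072  0.0364] yaw -17.030010537698054 shift [-0.0014  0.0004  0.0004] gap 0.05284510946576108 F [ 0.3362  0.5452 -0.671 ] q7 -2.1424262457037924 q2,4 0.5498031480406516 1.5952187372249023
twist -0.0005237826931247973
```

```bash
python3 -m crank '0.04 0 0 0.001 0;0.04 0 0 0 0;0.055 0 0 0 0;0.06 0 0 0 0;0.07 0 0 0 0;0.07 0 0 0 0;0.07 0 0 -0.01 0;0.07 0 0 -0.03 0;0.07 0 0 -0.04 0;0.07 0 0 -0.03 0;0.07 -0.03 0 -0.01 0;0.07 -0.03 0 0 0;0.07 0 0 0 0;0.07 0 0 0 0'
python3 - <<'E'
from h import *
to(0.6528,0.185,0.13,0)
im=manip.snapshot("wrist");cv2.imwrite("pics/w13.png",im)
KW=cam("wrist",manip.observe())
for c,st in blobs(im,"blue",200):print(c,st,"z.056",onz(KW,c,.056))
E
```

```text
clock: 22.65
ee_pos: [0.6004, 0.0103, 0.1557]
tcp_rot: [[0.956, -0.292, 0.002], [-0.292, -0.956, -0.001], [0.002, 0.001, -1.0]]
wrist_force: [0.9, 0.4, 0.1]
finger_gap: 0.803
t 22.65 pos [0.6004 0.0103 0.1557] yaw -16.999665455863013 shift [-0.001  -0.1825  0.0255] gap 0.06990319954020556 F [0.9064 0.3626 0.0749] q7 -2.0945401550704394 q2,4 0.3236192930784875 1.6303646556743676
twist -0.2967001339423523
[279.8475 142.3086] [ 252  113   55   58 2249] z.056 [ 0.6556 -0.0079  0.056 ]
[ 95.319  201.9554] [  66  176   60   53 2420] z.056 [0.6542 0.1772 0.056 ]
```

View pics/w13.png

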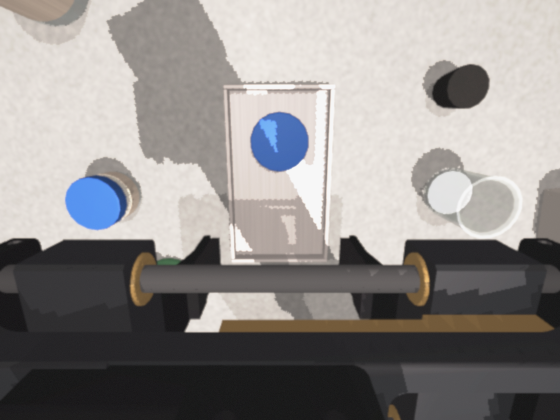

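The first jar stands centred in the far half of the tray at (280,142). The second jar is at (95,202), about (0.653,0.182). Move there keeping yaw.

```bash
python3 -m crank '0.078 0 -0.02 0 0;0.078 0 -0.035 0 0;0.078 0 -0.04 0 0;0.078 0 -0.04 0 0;0.078 0 -0.03 0 0;0.078 0 -0.015 0.02 0;0.078 -0.002 0 0.02 0;0.078 0 0 0 0;0.078 0 0 0 0'
python3 - <<'E'
from h import *
to(0.653,0.184,0.032,-17)
im=manip.snapshot("wrist");cv2.imwrite("pics/w14.png",im)
KW=cam("wrist",manip.observe())
for c,st in blobs(im,"blue",200):print(c,st,"z.052",onz(KW,c,.052))
E
```

```text
clock: 23.6
ee_pos: [0.6516, 0.1822, 0.1142]
tcp_rot: [[0.956, -0.294, -0.001], [-0.294, -0.956, -0.0], [-0.001, 0.001, -1.0]]
wrist_force: [0.4, 0.4, 1.0]
finger_gap: 0.899
t 23.6 pos [0.6516 0.1822 0.1142] yaw -17.098492604436096 shift [ 0.0009 -0.0022  0.0822] gap 0.07823248500970804 F [0.3616 0.3617 1.0341] q7 -2.418459300249818 q2,4 0.5329783018242913 1.4715253926662948
twist -0.0017190202362743737
[505.6677 140.9503] [ 466  108   79   68 4165] z.052 [ 0.657  -0.0062  0.052 ]
[275.3711 212.4507] [ 245  182   62   61 2913] z.052 [0.6545 0.1846 0.052 ]
```

View pics/w14.png

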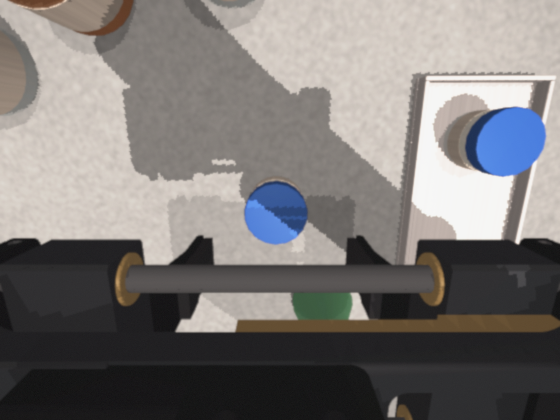

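The jar cap is at (275,212), giving (0.6545,0.1846). Adjust a couple of mm, descend and grip.

```bash
python3 -m crank '0.078 0.001 -0.003 0.025 0;0.078 0 0 0.025 0;0.078 0 0 0.02 0;0.078 0 0 0.012 0;0.078 0 0 0 0;0.078 0 0 0 0;0.05 0 0 0 0;0.04 0 0 0 0;0.04 0 0 0 0;0.04 0 0 0 0;0.04 0 0 0 0' 20
python3 - <<'E'
from h import *
to(0.654,0.1845,0.032,-17)
im=manip.snapshot("wrist");cv2.imwrite("pics/w15.png",im)
E
```

```text
clock: 24.75
ee_pos: [0.653, 0.1857, 0.0331]
tcp_rot: [[0.956, -0.293, 0.001], [-0.293, -0.956, -0.0], [0.001, -0.0, -1.0]]
wrist_force: [0.7, -0.6, 2.8]
finger_gap: 0.611
t 24.75 pos [0.653  0.1857 0.0331] yaw -17.029880172378228 shift [0.0013 0.0008 0.0011] gap 0.05313995509208156 F [ 0.6952 -0.6198  2.7529] q7 -2.4568438231375596 q2,4 0.6092256221595195 1.5376756763892105
twist -0.000521507389063536
```

View pics/w15.png

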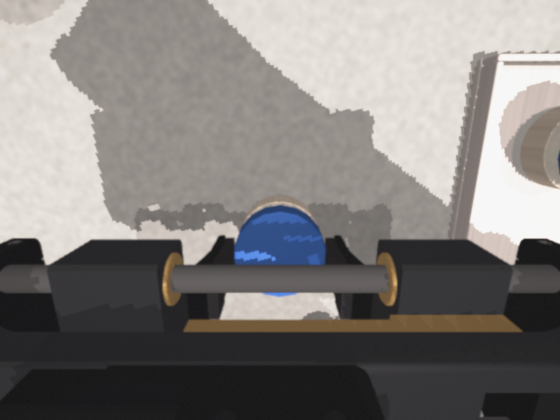

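Jar held, gap 53 mm. Lift and bring to the near tray spot (0.576,0.0175).

```bash
python3 -m crank '0.04 0 0 -0.01 0;0.04 0 0 -0.025 0;0.04 0 0 -0.03 0;0.04 0 0 -0.015 0;0.04 0 0 0 0'
python3 - <<'E'
from h import *
to(0.576,0.0175,0.11,-17)
E
```

```text
clock: 25.3
ee_pos: [0.6544, 0.1865, 0.1157]
tcp_rot: [[0.956, -0.293, 0.005], [-0.293, -0.956, 0.001], [0.004, -0.003, -1.0]]
wrist_force: [0.6, 0.3, -0.7]
finger_gap: 0.609
t 25.3 pos [0.6544 0.1865 0.1157] yaw -17.030142888514142 shift [-0.0255  0.1845  0.0051] gap 0.05298143482351571 F [ 0.5644  0.3437 -0.6788] q7 -2.4229890645494256 q2,4 0.5354410967429449 1.4654336268622539
twist -0.000526092650633482
```

```bash
python3 -m crank '0.04 -0.005 0.02 0 0;0.04 -0.005 0.035 0 0;0.04 -0.005 0.04 0 0;0.04 -0.005 0.04 0 0;0.04 -0.0055 0.03 0 0;0.04 0 0.02 0 0;0.04 0 0 0 0;0.04 0 0 0 0;0.04 0 0 0 0'
python3 - <<'E'
from h import *
to(0.576,0.0175,0.036,-17)
im=manip.snapshot("wrist");cv2.imwrite("pics/w16.png",im)
E
```

```text
clock: 26.2
ee_pos: [0.5741, 0.018, 0.1122]
tcp_rot: [[0.957, -0.291, -0.001], [-0.291, -0.957, 0.001], [-0.001, -0.001, -1.0]]
wrist_force: [-0.7, 0.2, 0.1]
finger_gap: 0.605
t 26.2 pos [0.5741 0.018  0.1122] yaw -16.91333796763327 shift [ 0.002  -0.      0.0762] gap 0.05262428343906679 F [-0.7241  0.1723  0.0781] q7 -2.11337711703618 q2,4 0.31008891053726706 1.7411414959201417
twist 0.001512537801269119
```

View pics/w16.png

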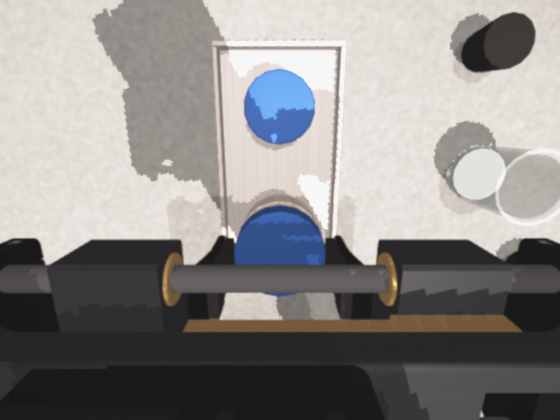

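Aligned with the tray; the other jar is clear at (279,106). Lower.

```bash
python3 -m crank '0.04 0.001 0 0.02 0;0.04 0 0 0.025 0;0.04 0 0 0.015 0;0.04 0 0 0.008 0;0.04 0 0 0.004 0;0.04 0 0 0.002 0;0.04 0 0 0.001 0;0.04 0 0 0 0'
python3 - <<'E'
from h import *
to(0.576,0.0175,0.037,-17)
E
```

```text
clock: 27.05
ee_pos: [0.5757, 0.0159, 0.0384]
tcp_rot: [[0.956, -0.293, 0.001], [-0.293, -0.956, -0.0], [0.001, -0.0, -1.0]]
wrist_force: [0.1, -0.0, -0.5]
finger_gap: 0.603
t 27.05 pos [0.5757 0.0159 0.0384] yaw -17.02834179190951 shift [-0.0002 -0.0016  0.0014] gap 0.05241855581109797 F [ 0.1307 -0.0321 -0.4774] q7 -2.1643314244753187 q2,4 0.39569828947780755 1.8058261220270293
twist -0.0004946575847358179
```

```bash
python3 -m crank '0.04 0 0 0.001 0;0.04 0 0 0.001 0;0.04 0 0 0 0;0.055 0 0 0 0;0.06 0 0 0 0;0.068 0 0 0 0;0.068 0 0 0 0;0.068 0 0 -0.01 0;0.068 0 0 -0.03 0;0.068 0 0 -0.04 0;0.068 0 0 -0.03 -0.1;0.068 0 0 -0.01 -0.1;0.068 0 0 0 -0.097;0.068 0 0 0 0;0.068 0 0 0 0'
python3 - <<'E'
from h import *
to(0.6515,-0.1875,0.15,0)
im=manip.snapshot("wrist");cv2.imwrite("pics/w17.png",im)
E
```

```text
clock: 28.55
ee_pos: [0.575, 0.0158, 0.1558]
tcp_rot: [[1.0, -0.002, -0.0], [-0.002, -1.0, -0.0], [-0.0, 0.0, -1.0]]
wrist_force: [0.2, 0.6, 0.4]
finger_gap: 0.781
t 28.55 pos [0.575  0.0158 0.1558] yaw -0.14246473845109825 shift [0.077  0.2031 0.0059] gap 0.06794216552395338 F [0.2396 0.555  0.4427] q7 -1.8072202253695193 q2,4 0.28183410664517355 1.6886387621027996
twist -0.0024864787539644433
```

View pics/w17.png

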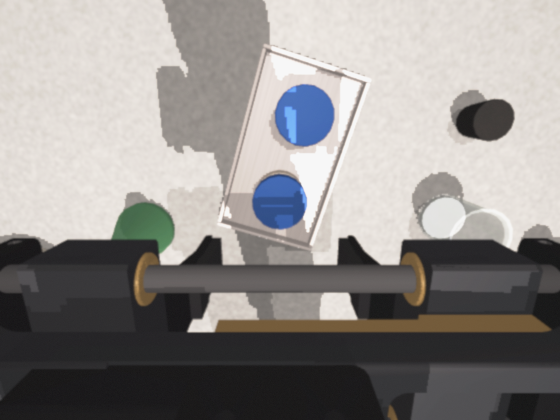

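Both jars stand in the tray, at (305,115) and (280,202). For the stopper, two candidates fit: top (352,160), 0.677 m from the base, and top (361,244), 0.479 m. The first is farther and I already checked it in the enlarged crop. Move over it.

```bash
python3 -m crank '0.068 0.01 0.02 0 0;0.068 0.013 0.035 0 0;0.068 0.014 0.04 0 0;0.068 0.014 0.04 0 0;0.068 0.013 0.035 0 0;0.068 0.01 0.022 0 0;0.068 0.003 0.011 0.02 0;0.068 0 0 0.02 0;0.068 0 0 0.01 0;0.068 0 0 0 0;0.068 0 0 0 0'
python3 - <<'E'
from h import *
to(0.6515,-0.1875,0.013,0)
im=manip.snapshot("wrist");cv2.imwrite("pics/w18.png",im)
cv2.imwrite("pics/t18.png",cv2.resize(manip.snapshot("top")[130:280,280:480],None,fx=4,fy=4,interpolation=cv2.INTER_CUBIC))
KW=cam("wrist",manip.observe())
roi=im[100:260,210:350]
for c,st in blobs(roi,"black",200):print(c+[210,100],st,onz(KW,c+[210,100],.036))
E
```

```text
clock: 29.7
ee_pos: [0.6522, -0.1861, 0.1057]
tcp_rot: [[1.0, 0.001, -0.0], [0.001, -1.0, 0.0], [-0.0, -0.0, -1.0]]
wrist_force: [-0.2, 0.3, 0.3]
finger_gap: 0.781
t 29.7 pos [ 0.6522 -0.1861  0.1057] yaw 0.06675806419726597 shift [-0.0006  0.0014  0.0927] gap 0.06798275519778224 F [-0.1916  0.3089  0.3255] q7 -1.551191182477404 q2,4 0.5270013299319142 1.4779298080214058
twist 0.0011651480225001655
[214.8248 248.8162] [  0 136  11  24 234] [ 0.6184 -0.129   0.036 ]
[344.2159 249.0661] [129 137  11  23 227] [ 0.6182 -0.2449  0.036 ]
```

View pics/w18.png

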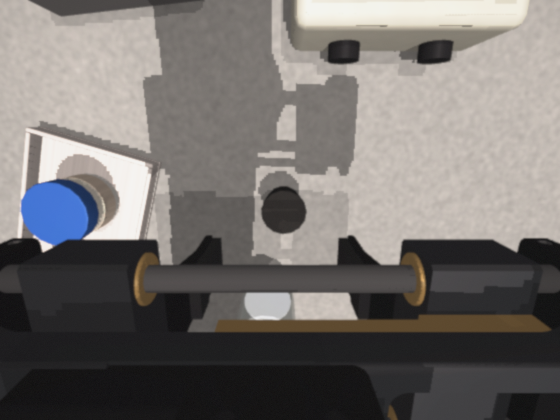

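View pics/t18.png

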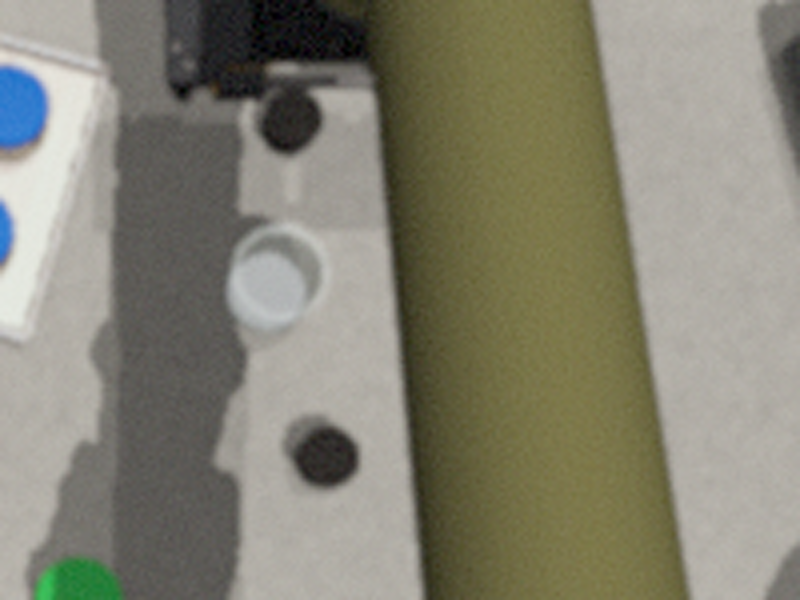

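Run:
```python
from h import *
im=cv2.imread("pics/w18.png");KW=cam("wrist",manip.observe())
g=cv2.cvtColor(im[170:250,240:330],cv2.COLOR_BGR2GRAY);m=(g<62).astype(np.uint8)
c=max(cv2.findContours(m,0,1)[0],key=cv2.contourArea);e=cv2.fitEllipse(c);print(e)
q=np.array(e[0])+[240,170];print(q,onz(KW,q,.036),onz(KW,(284,210),.036))
```

```text
((43.119564056396484, 39.625267028808594), (41.3369140625, 44.88822555541992), 175.9427947998047)
[283.1196 209.6253] [ 0.6548 -0.19    0.036 ] [ 0.6545 -0.1908  0.036 ]
```

The stopper's top is centred at (283,210), giving (0.654,-0.190), and it is the one farther out. Descend with tips to about 5 mm above the bench and grip.

```bash
python3 -m crank '0.064 0.001 0.003 0.025 0;0.064 0 0 0.03 0;0.064 0 0 0.02 0;0.064 0 0 0.012 0;0.064 0 0 0.005 0;0.064 0 0 0 0;0.064 0 0 0 0;0.04 0 0 0 0;0.025 0 0 0 0;0.025 0 0 0 0;0.025 0 0 0 0;0.025 0 0 0 0' 20
python3 - <<'E'
from h import *
to(0.653,-0.189,0.013,0)
im=manip.snapshot("wrist");cv2.imwrite("pics/w19.png",im)
E
```

```text
clock: 31.0
ee_pos: [0.6533, -0.1902, 0.014]
tcp_rot: [[1.0, -0.0, 0.0], [-0.0, -1.0, -0.0], [0.0, 0.0, -1.0]]
wrist_force: [-0.0, 0.1, 1.5]
finger_gap: 0.435
t 31.0 pos [ 0.6533 -0.1902  0.014 ] yaw -0.01408645562479985 shift [-0.0003 -0.0012  0.001 ] gap 0.03783282744137824 F [-0.0002  0.0966  1.4654] q7 -1.5850382508743943 q2,4 0.6158909912039515 1.5474293314511491
twist -0.0002458550305889423
```

View pics/w19.png

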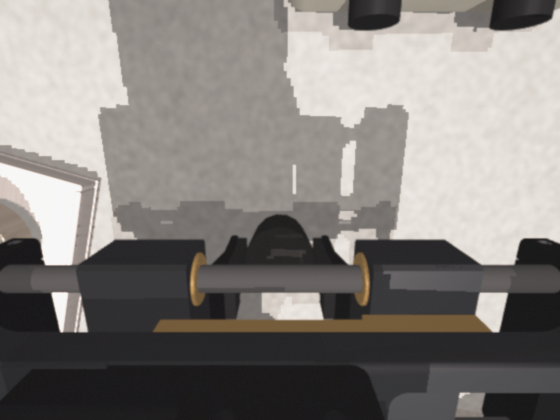

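The stopper is gripped (gap 37.8 mm, about mid-height of the taper). Lift gently and check.

```bash
python3 -m crank '0.025 0 0 -0.005 0;0.025 0 0 -0.01 0;0.025 0 0 -0.015 0;0.025 0 0 0 0'
python3 - <<'E'
from h import *
to(0.454,0.325,0.15,45)
im=manip.snapshot("wrist");cv2.imwrite("pics/w20.png",im)
E
```

```text
clock: 31.45
ee_pos: [0.6554, -0.1904, 0.0473]
tcp_rot: [[1.0, -0.0, 0.005], [-0.0, -1.0, -0.001], [0.005, 0.001, -1.0]]
wrist_force: [0.1, 0.2, -0.8]
finger_gap: 0.437
t 31.45 pos [ 0.6554 -0.1904  0.0473] yaw -0.013806785808129718 shift [-0.201  -0.5152 -0.1045] gap 0.03800295196166034 F [ 0.1459  0.2132 -0.8326] q7 -1.5718225925307021 q2,4 0.582659488158951 1.5237111660622165
twist -0.7856391372689178
```

View pics/w20.png

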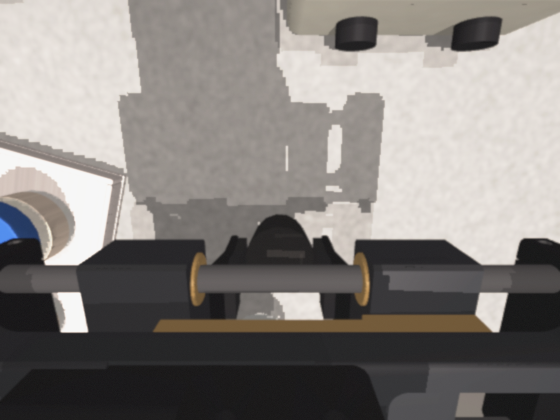

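Held steadily. Rise clear of the flask, turn to yaw 45°, then cross to the dish.

```bash
python3 -m crank '0.025 0 0 -0.02 0;0.025 0 0 -0.03 0;0.025 0 0 -0.03 -0.1;0.025 0 0 -0.03 -0.14;0.025 0 0 -0.01 -0.14;0.025 0 0 0 -0.14;0.025 0 0 0 -0.14;0.025 0 0 0 -0.125;0.025 0 0 0 0'
python3 - <<'E'
from h import *
to(0.454,0.325,0.15,45)
E
```

```text
clock: 32.4
ee_pos: [0.6529, -0.1902, 0.1634]
tcp_rot: [[0.707, 0.707, -0.0], [0.707, -0.707, 0.0], [-0.0, -0.001, -1.0]]
wrist_force: [-1.4, 1.1, -0.4]
finger_gap: 0.438
t 32.4 pos [ 0.6529 -0.1902  0.1634] yaw 44.9835257057033 shift [ 0.2235 -0.505   0.0136] gap 0.038069755525228066 F [-1.3605  1.0931 -0.3686] q7 -0.7941623177475722 q2,4 0.5332159556105358 1.40348829919331
twist -0.00028753067741993084
```

```bash
python3 -m crank '0.025 0.008 -0.018 0 0;0.025 0.015 -0.034 0 0;0.025 0.017 -0.038 0 0;0.025 0.017 -0.038 0 0;0.025 0.017 -0.038 0 0;0.025 0.017 -0.038 0 0;0.025 0.017 -0.038 0 0;0.025 0.017 -0.038 0 0;0.025 0.017 -0.038 0 0;0.025 0.017 -0.038 0 0;0.025 0.017 -0.038 0 0;0.025 0.017 -0.038 0 0;0.025 0.015 -0.034 0 0;0.025 0.01 -0.025 0 0;0.025 0.005 -0.014 0 0;0.025 0 0 0 0;0.025 0 0 0 0;0.025 0 0 0 0'
python3 - <<'E'
from h import *
to(0.454,0.325,0.019,45)
im=manip.snapshot("wrist");cv2.imwrite("pics/w21.png",im)
s=manip.snapshot("scene");cv2.imwrite("pics/s21.png",s)
E
```

```text
clock: 34.2
ee_pos: [0.455, 0.3232, 0.1635]
tcp_rot: [[0.71, 0.704, 0.0], [0.704, -0.71, -0.001], [-0.001, 0.001, -1.0]]
wrist_force: [0.2, -0.4, -0.1]
finger_gap: 0.435
t 34.2 pos [0.455  0.3232 0.1635] yaw 44.783280041138504 shift [ 0.0006 -0.0021  0.1445] gap 0.03785607834170192 F [ 0.2122 -0.4132 -0.1423] q7 -1.6769224253657031 q2,4 0.3147316720338749 1.7141259036164294
twist -0.003782476836919648
```

View pics/w21.png

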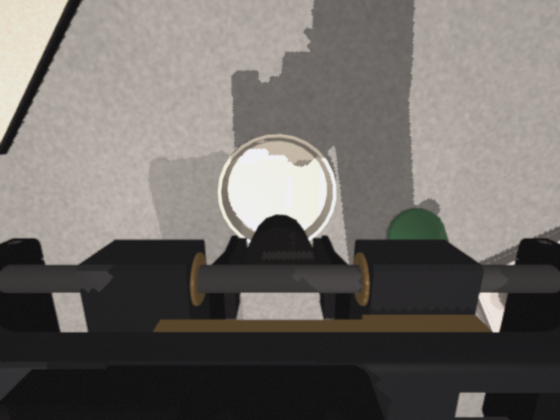

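View pics/s21.png

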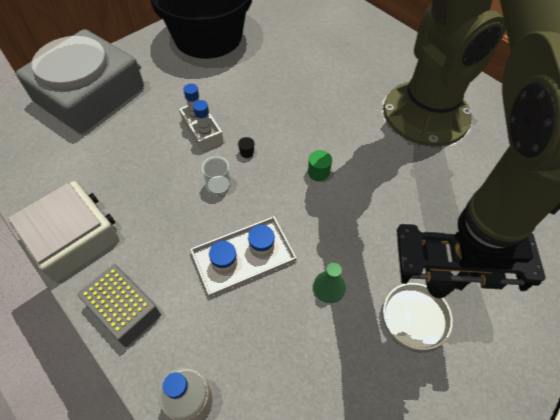

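The dish rim spans columns 218 to 337 with its far rim at (277,134), and the stopper is at (280,235). In the scene view the tubes, jars, beaker and flask all look right. Check the dish centre from this view.

Run:
```python
from h import *
KW=cam("wrist",manip.observe());u=np.array([.707,.707])
p=onz(KW,(277.5,134),.024);print(p, "centre along",p[:2]-0.065*u)
l=onz(KW,(218,192),.024);r=onz(KW,(337,192),.024);print(l,r,(l+r)/2,np.linalg.norm(l-r))
```

```text
[0.4987 0.3695 0.024 ] centre along [0.4528 0.3235]
[0.4097 0.3724 0.024 ] [0.5007 0.2806 0.024 ] [0.4552 0.3265 0.024 ] 0.12921836285272917
```

```bash
python3 -m crank '0.025 0 -0.002 0.03 0;0.025 0 0 0.04 0;0.025 0 0 0.03 0;0.025 0 0 0.02 0;0.025 0 0 0.01 0;0.025 0 0 0.006 0;0.025 0 0 0.003 0;0.025 0 0 0.002 0;0.025 0 0 0.001 0;0.025 0 0 0 0'
python3 - <<'E'
from h import *
to(0.454,0.325,0.019,45)
im=manip.snapshot("wrist");cv2.imwrite("pics/w22.png",im)
E
```

```text
clock: 35.3
ee_pos: [0.453, 0.3264, 0.0223]
tcp_rot: [[0.708, 0.707, 0.001], [0.707, -0.708, 0.0], [0.001, 0.0, -1.0]]
wrist_force: [0.4, 0.9, -1.2]
finger_gap: 0.436
t 35.3 pos [0.453  0.3264 0.0223] yaw 44.964362054990495 shift [-0.0003  0.0017  0.0033] gap 0.03790966351510118 F [ 0.359   0.869  -1.1599] q7 -1.8020832097562838 q2,4 0.47759356446215456 1.8543387736884889
twist -0.0006219994790606644
```

View pics/w22.png

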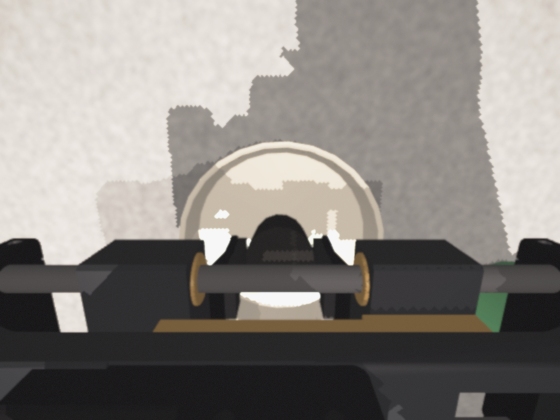

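The stopper is about 3 mm above the dish floor and well centred. Lower it and release with a limited opening.

```bash
python3 -m crank '0.025 0 0 0.001 0;0.025 0 0 0.001 0;0.025 0 0 0.001 0;0.025 0 0 0 0;0.025 0 0 0 0'
python3 - <<'E'
from h import *
to(0.454,0.325,0.019,45)
E
```

```text
clock: 35.85
ee_pos: [0.4527, 0.3262, 0.0189]
tcp_rot: [[0.707, 0.707, 0.0], [0.707, -0.707, -0.0], [-0.0, 0.0, -1.0]]
wrist_force: [-1.4, -0.2, 2.8]
finger_gap: 0.437
t 35.85 pos [0.4527 0.3262 0.0189] yaw 44.97514544873088 shift [ 0.0001  0.0018 -0.0001] gap 0.03804326556517267 F [-1.4056 -0.248   2.7948] q7 -1.8049640413725598 q2,4 0.4820106243101469 1.8567191707980801
twist -0.00043379375375204307
```

Upward force is 2.8 N, so it has made contact. Release and rise.

```bash
python3 -m crank '0.042 0 0 0 0;0.05 0 0 0 0;0.056 0 0 0 0;0.056 0 0 0 0;0.056 0 0 -0.01 0;0.056 0 0 -0.03 0;0.056 0 0 -0.04 0;0.056 0 0 -0.04 0;0.056 0 0 -0.04 0;0.056 0 0 -0.04 0;0.056 0 0 0 0;0.056 -0.02 0 0 0;0.056 0 0.04 0 0;0.056 0 0.04 0 0;0.056 0 0.04 0 0;0.056 0 0 0 0;0.056 0 0 0 0;0.056 0 0 0 0'
python3 - <<'E'
from h import *
to(0.454,0.325,0.2,45)
for n in ["wrist","scene","top"]: cv2.imwrite(f"pics/{n}_end.png",manip.snapshot(n))
E
```

```text
clock: 37.65
ee_pos: [0.5222, 0.2285, 0.2188]
tcp_rot: [[0.706, 0.708, -0.0], [0.708, -0.706, 0.001], [0.0, -0.001, -1.0]]
wrist_force: [-0.3, -0.0, 0.1]
finger_gap: 0.643
t 37.65 pos [0.5222 0.2285 0.2188] yaw 45.079831855579116 shift [ 0.0202 -0.1164  0.0189] gap 0.055971704978828266 F [-0.346  -0.0283  0.1413] q7 -1.4378737265046027 q2,4 0.2914868628155086 1.611080446825378
twist 0.0013933287278324188
```

View pics/wrist_end.png

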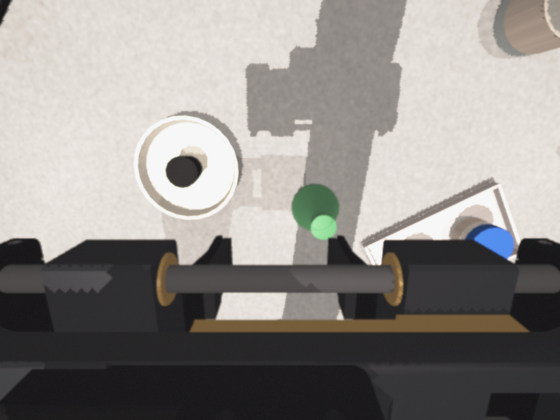

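View pics/scene_end.png

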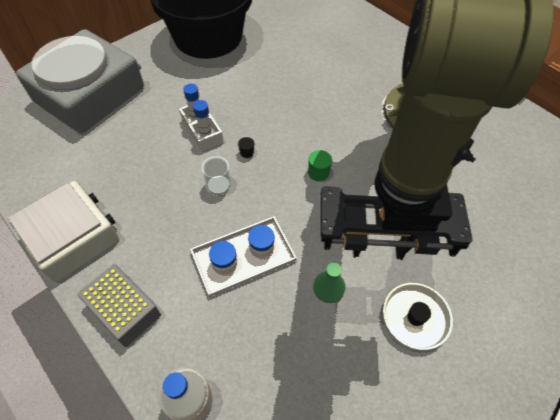

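View pics/top_end.png

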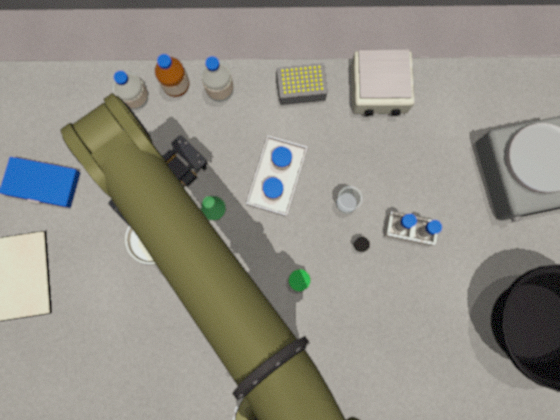

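The stopper is in the dish at scene (419,313) and wrist (183,171). Both tubes are in the rack, both jars are in the tray, and the bystanders look unmoved. One numeric check before handing in.

Run:
```python
from h import *
S=cv2.imread("pics/scene_end.png");T=cv2.imread("pics/top_end.png");KS,KT=cam("scene"),cam("top")
for n,im in(("S",S),("T",T)):
  for c,s in blobs(im,"blue",100): print(n,c.round(1),s)
  for c,s in blobs(im,"green",100): print(n,"green",c.round(1),s[:4])
B=[c for c,s in blobs(T,"blue",100)]
def near(p): return min(B,key=lambda c:np.hypot(*(c-p)))
def fr(p,c,yaw):
    a=np.radians(yaw);d=p[:2]-np.array(c);return np.array([np.cos(a)*d[0]+np.sin(a)*d[1],-np.sin(a)*d[0]+np.cos(a)*d[1]])
for p in [(408,222),(433,228)]: print("tube in rack",fr(onz(KT,near(p),.115),(.4738,-.330),-13.2))
for p in [(282,157),(272,188)]: print("jar in tray",fr(onz(KT,near(p),.056),(.6165,.005),-17.1))
KW=cam("wrist",manip.observe());print("stopper",onz(KW,(183,171),.041)-[.454,.325,0], onz(KS,(419.5,312.5),.041)-[.454,.325,0])
```

```text
S [190.7  91.7] [184  84  14  17 189]
S [200.3 108.4] [193 100  15  18 208]
S [260.9 237.3] [249 225  25  26 517]
S [222.2 253.8] [210 241  26  27 546]
S [174.7 385.1] [163 373  24  25 463]
S green [319.3 164.9] [308 150  24  31]
S green [329.5 283.8] [314 263  31  40]
T [164.   60.9] [158  55  13  13 136]
T [211.9  63.2] [206  57  13  14 136]
T [120.4  77.3] [114  71  13  13 127]
T [281.2 156.4] [272 147  19  20 292]
T [ 39.4 181.5] [   0  158   79   49 2717]
T [272.5 187.5] [263 178  20  20 302]
T [408.2 220.5] [401 214  16  14 156]
T [433.3 226.9] [426 221  15  13 152]
T green [212.7 207.6] [201 196  24  24]
T green [298.9 279.9] [288 269  22  23]
tube in rack [-0.0001  0.0304]
tube in rack [-0.0019 -0.0288]
jar in tray [0.0395 0.0013]
jar in tray [-0.0435 -0.0013]
stopper [ 0.0007 -0.0012  0.041 ] [0.0017 0.0026 0.041 ]
```

Run:
```python
from h import *
print(manip.close_job(), manip.observe()["clock"])
```

```text
the job is handed in; nothing more can be done
the job is handed in; nothing more can be done
```

All five vessels are sorted and the job is handed in. The last clock reading, just before I handed in, was about 38 s of the 122 s allowed. I moved the two tubes into the rack bays, the two blue jars into the tray, and the farther black stopper into the dish. That stopper stood 0.677 m from the base at the start; the other was at 0.479 m.

My last checks, from the pictures after the final release:

| Item | Position in its place | Target |
|---|---|---|
| Tubes, in the rack's frame | (0, +30) mm and (-2, -29) mm | bay centres at y = ±30 mm |
| Jars, in the tray's frame | (+40, +1) mm and (-44, -1) mm | about ±42 mm along x |
| Stopper, from the dish's centre | within about 3 mm | within 50 mm |

- **Bystanders:** the flask shifted by no more than 0.3 px between the first and last pictures. I only compared the beaker by eye and saw no shift.
- **Look-alikes:** I left the green jar and the nearer stopper alone.
- **Upright and at rest:** I judged that everything was upright and released from the pictures only. I did not measure tilt or resting height.
- **Disagreements:** the wrist and fixed cameras differed by 2 to 4 mm in most comparisons, and by about 6 to 8 mm at worst, for objects near the edge of the wrist picture. The triangulated rim heights came out 4 to 7 mm low for the tray and dish, and up to 8 mm low for the rack, so I used the given heights there. None of this affected a placing.

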